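Fit the press plate on the board test fixture

TASK

Pick up the drilled press plate by its black grip and lower its bush over the fixture's tall guide rod, which stands off-centre on its foot disc, keeping the plate level and following the rod by feel so that it does not bind. With the slot over the short pin, press the plate down until it sits fully home, flush on all four metal stop pads, then let go; never push on the fixture with more than 30 N, and leave the things lying around it where they are.

Things in the scene. Friction and masses are not known exactly. Their poses are not given: they have to be found in the camera images.
- fixture: Fixed circuit-board test fixture: rigid painted grey steel base block, 240 (x) x 110 (y) x 25 mm high; origin at the centre of its underside on the bench, z up, x along its length towards the tall guide rod. Rod, short pin, stop pads and board nest stand on its top and are listed below.
- rod_base (a point): Centre of the round foot disc (45 mm wide, 4 mm high) of the guide rod, on the base top, 80 mm from the fixture's centre along +x. The steel rod stands eccentrically on it: 12 mm from this point, in any direction, new each time, not measured. Rod 14 mm thick, 110 mm tall above the base top, last 16 mm tapering to a 4 mm tip; rigid; leans up to 4 mm to one side at the tip.
- pin_base (a point): Foot of the short rigid steel locating pin: 80 mm from the fixture's centre along -x, on the base top. Pin 8 mm thick, 25 mm tall, last 5 mm tapered. Axes are the fixture's.
- pads (a point): Centre point between the tops of the four square aluminium stop pads (14 x 14 mm each, at +-50 mm in x and +-37 mm in y from here), 39 mm above the bench. Rigid. Axes are the fixture's.
- board_top (a point): Centre, at the height of the tops of the two black header strips, of the circuit board in its 72 x 56 mm nest between the pads. At first 5 mm above the pad tops. The nest sinks straight down when pushed with about 8 N in all (the plate's weight included) and stays where it is left; once it has sunk 5 mm the plate meets the rigid pads.
- plate_grip (a point): Centre of the grip of the loose press plate. Plate: aluminium, 220 (x) x 90 (y) x 8 mm, 0.3 to 0.5 kg, flat on the bench. Grip: upright black block 44 (x) x 20 (y) x 50 mm tall on the plate's middle; this point is 33 mm above the plate's underside, 25 mm below the grip's top. Grasp it across its 20 mm width (y). Axes are the plate's: x along its length to the bush, z up.
- plate_bore (a point): Centre of the round bore at the plate's underside, 80 mm from the grip along the plate's +x (its axes). Bore 16.5 mm wide, 26 mm long through plate and dark bush (27 mm outside, 18 mm above the plate's top). 80 mm from the grip along -x is the middle of a through slot, 38 (x) x 12 (y) mm, for the short pin. Fully home, this point is 14 mm above the base top and the plate's x runs from pin to rod.
- driver: Bystander: loose screwdriver, 180 mm long, lying on the bench; origin near its middle.
- parts_tray: Bystander: clear four-compartment parts tray, 120 x 90 x 35 mm; origin at the centre of its underside.
- wheel: Bystander: black rubber-tyred wheel lying flat, 68 mm diameter, 24 mm thick; origin at the centre of its underside.
Not all that is in view belongs to the job. Several things look just like the part that bears plate_grip: the one meant starts farthest from the robot's base.

How it is judged:
By the outcome, as a careful person would: the job done as asked, in the order asked, and still so for the second after the job is handed in, with the robot touching nothing.
It also fails if it takes over 72 s, if anything falls off the work surface, if the arm or the gripper's body presses on something with over 40 N, if the wrist force passes 120 N, or if a joint passes its speed limit or range.

ROBOT

A 6-joint arm with a two-finger parallel gripper is mounted at the origin on the work surface. World frame = base frame: x ahead of the robot, y to its left, z up, the work surface at z = 0. Lengths are in m, angles in rad, forces in N, time in s.
With the tool pointing down it reaches from about 0.3 to 0.85 m from the base axis. Payload 5.4 kg.
Tool frame: the origin (TCP) lies at the very end of the fingers, on their centre line; the grasp point (between the pads) lies 19 mm behind it (tcp_to_grasp is the distance from the TCP to the grasp point, in m); z points along the fingers, y is the direction in which the jaws open and shut (so a half turn about z gives the same grasp; the last joint's range is limited). The gripper opens to 85 mm and grips with 20 to 120 N. Pads are 22 mm wide; open, the fingers measure 114 mm over their backs; the gripper's body (76 mm by 85 mm) begins 54 mm behind the grasp point. The pads swing forward as they close: fully open they stand 13 mm farther back than shut.
Start: joints at [1.002, 0.158, 1.597, -0, 1.386, -0.21], TCP at [0.202, 0.538, 0.194] pointing down, gripper open.
Joint ranges: [-2.91, 2.91], [-0.94, 2.29], [0.18, 2.7], [-1.29, 4.43], [0.17, 2.64], [-3, 3]. Speed limits (rad/s): [2.57, 2.57, 3.14, 3.14, 3.14, 3.14].

INTERFACE

Orientations are given as [roll, pitch, yaw] about the fixed x, y, z axes, in that order (R = Rz(yaw) Ry(pitch) Rx(roll)).
In Python, from station import * gives the robot as it stands.
- The arm moves only by the shell command python3 -m inch 'ROWS' [OPENING]. ROWS is JSON, a list that holds one entry, the list of rows, each a list of 4 numbers: the shift along the tool's x, y, z in m, then the turn about the tool's z in rad. In form: [[[tx, ty, tz, spin], ...]]. A call has 1 to 8 rows; each row is the pose to reach, as a shift and turn from the pose commanded when the call began, along the tool's axes at that moment; what a row does not reach only later rows make up. A row lasts 1/12 s, in which the tool goes at most 41.7 mm and 7.16 degrees, less where a joint would pass 70% of its speed; a pose out of reach is approached as far as the arm can. A call with a gripper value outside its range is refused whole. OPENING is the finger opening in m, from 0 to 0.0854, set as the call begins (- or left out, the last holds). The fingers move at their own pace and stop on an object; the grip force is fixed at half the most. Time passes only in rows, so rows that repeat a pose let the fingers close. It gives the time, the measured TCP pose, the force and the opening at its end, in the units of the state.
- get_state(): the state, without advancing time (a new reading comes with each control period).
- get_image(name): name is "scene" or "top"; returns a dict with "color" (400x640x3 uint8, red, green, blue), "z_map" (400x640 float32, m along the optical axis (not along the pixel's ray), 0 where there is no reading), "mtx" (3x3 intrinsics, pixels), "extrinsics" (4x4, takes a point from world to camera coordinates). Camera axes: x right, y up, looking along -z (the intrinsics and any distortion apply to the point x, -y, -z); pixel columns grow to the right and rows downward; lengths in m; the calibration is good to about 2 mm. A picture is of the moment at which its call begins.
- finish_job(): hands the job in, once; it reports no verdict.
The state is a dict: "t": time; "qpos": joint angles; "joint_velocities": joint speeds; "effort": joint torques, N m; "ee_pos": TCP position; "eef_rot": TCP orientation; "wrist_force": force on the tool from outside, world axes, zero at the start; "torque": the same for the moment, N m; "gripper_width": opening from 0.0 (shut) to 1.0 (fully open).
Only numpy, scipy, OpenCV 4.12 (cv2) and the standard library are available. Lean on these libraries where they do the work, as an engineer would, in place of code of your own. Each camera call takes 0.05 s, during which the arm holds its last target.

## Working session

There is one attempt and no reset: what is moved stays moved. The work goes in short steps, Python scripts to look and compute and a shell command to move; the robot and the scene stay as the last step left them, time stands still between calls to the robot, and variables do not carry over. Pictures are saved under pics/ and viewed, and the job is handed in when it is done.

```bash
ls; mkdir -p pics; python3 - <<'E'
from station import *
import cv2,numpy as np
print(get_state())
for n in("scene","top"):
    im=get_image(n); cv2.imwrite(f"pics/{n}0.png",im["color"][:,:,::-1]); np.savez(f"/tmp/{n}0.npz",**im)
    print(n,im["mtx"],im["extrinsics"],[k for k in im])
E
```

```text
pics
{'t': 0.0, 'qpos': array([ 1.00191672e+00,  1.59041899e-01,  1.59822803e+00,  1.57602983e-05,
        1.38622589e+00, -2.10129619e-01]), 'joint_velocities': array([ 0.00334573,  0.00010709,  0.00017284, -0.00048229, -0.00228149,
        0.00025024]), 'effort': array([-3.16809337e-04, -3.95998943e+01, -3.31426835e+01, -2.31798667e-04,
        8.32483813e-03, -3.01712490e-06]), 'ee_pos': array([0.20154529, 0.53780293, 0.1934231 ]), 'eef_rot': array([-3.13973458e+00, -4.12122208e-04,  2.78283937e+00]), 'wrist_force': array([0.66990523, 0.19505946, 0.49244154]), 'torque': array([0.01259378, 0.00168963, 0.01311081]), 'gripper_width': 0.9970859004740552}
scene [[485.38366805   0.         312.23112703]
 [  0.         485.38366805 195.43899627]
 [  0.           0.           1.        ]] [[-0.46632455  0.88456258  0.00951105  0.22203686]
 [-0.68778495 -0.36930677  0.6249515   0.31079727]
 [ 0.55632121  0.28488867  0.78060564 -1.52516576]
 [ 0.          0.          0.          1.        ]] ['color', 'z_map', 'mtx', 'extrinsics']
top [[503.26391247   0.         320.81792088]
 [  0.         503.26391247 194.59019851]
 [  0.           0.           1.        ]] [[-1.98475718e-02 -9.99754797e-01  9.81935591e-03  4.91021195e-04]
 [ 9.84820914e-01 -1.78553437e-02  1.72652696e-01 -5.15226406e-01]
 [-1.72435033e-01  1.30970438e-02  9.84933818e-01 -1.58476197e+00]
 [ 0.00000000e+00  0.00000000e+00  0.00000000e+00  1.00000000e+00]] ['color', 'z_map', 'mtx', 'extrinsics']
```

View pics/scene0.png

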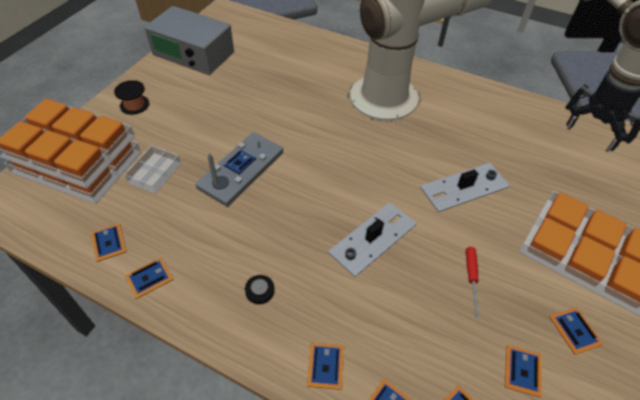

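View pics/top0.png

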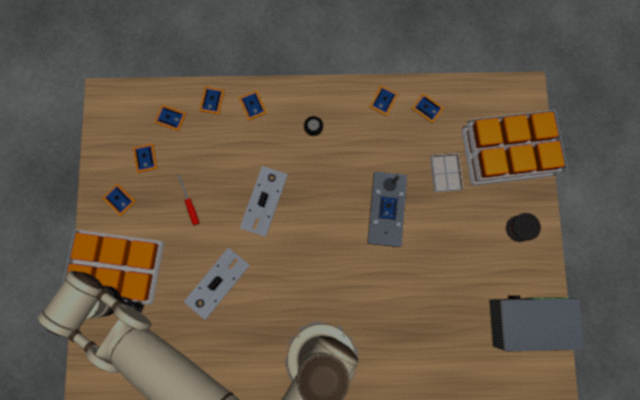

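Candidates for the press plate: plate A with its grip at top (263,200) / scene (374,230), and plate B with its grip at top (216,284) / scene (467,180). The fixture is at top (387,208), with its rod at (391,183). I'll compute the distances and take close crops.

```bash
cat > h.py <<'E'
import numpy as np,cv2
def load(n): return dict(np.load(n))
def ray(im,u,v):
    K=im["mtx"];E=im["extrinsics"];R=E[:3,:3];t=E[:3,3]
    d=np.array([(u-K[0,2])/K[0,0],-(v-K[1,2])/K[1,1],-1.]); 
    return -R.T@t, R.T@d
def onz(im,u,v,z):
    o,d=ray(im,u,v); return o+d*(z-o[2])/d[2]
def proj(im,P):
    P=np.atleast_2d(P);K=im["mtx"];E=im["extrinsics"]
    c=P@E[:3,:3].T+E[:3,3]
    return np.stack([K[0,0]*c[:,0]/-c[:,2]+K[0,2],K[1,1]*-c[:,1]/-c[:,2]+K[1,2]],1)
def cloud(im):
    z=im["z_map"];v,u=np.mgrid[:z.shape[0],:z.shape[1]];K=im["mtx"];E=im["extrinsics"]
    c=np.stack([(u-K[0,2])/K[0,0]*z,-(v-K[1,2])/K[1,1]*z,-z],-1)
    return (c-E[:3,3])@E[:3,:3]
def crop(im,u,v,w,h,s,fn,pts=None):
    c=im["color"][v-h//2:v+h//2,u-w//2:u+w//2,::-1]
    c=cv2.resize(c,None,fx=s,fy=s,interpolation=cv2.INTER_CUBIC)
    if pts is not None:
        for p in pts: cv2.circle(c,tuple(int(round(x)) for x in ((p[0]-(u-w//2)+.5)*s,(p[1]-(v-h//2)+.5)*s)),2,(0,255,0),-1)
    cv2.imwrite(fn,c)
E
python3 - <<'E'
from h import *
t=load("/tmp/top0.npz");s=load("/tmp/scene0.npz")
for n,im,pp in(("top",t,[(263,200),(216,284),(387,208),(391,183)]),("scene",s,[(374,230),(467,180),(240,163)])):
    for u,v in pp:
        p=onz(im,u,v,.05);print(n,u,v,p.round(3),np.hypot(*p[:2]).round(3),cloud(im)[v,u].round(3))
crop(t,263,200,80,90,6,"pics/tA.png");crop(t,387,208,80,100,6,"pics/tF.png")
crop(s,374,238,110,90,6,"pics/sA.png");crop(s,240,165,120,100,6,"pics/sF.png")
a=cv2.imread("pics/tA.png");b=cv2.imread("pics/sA.png");
E
```

```text
top 263 200 [0.5   0.177 0.05 ] 0.53 [0.499 0.176 0.056]
top 216 284 [0.237 0.324 0.05 ] 0.401 [0.237 0.323 0.056]
top 387 208 [ 0.467 -0.221  0.05 ] 0.516 [ 0.468 -0.223  0.039]
top 391 183 [ 0.548 -0.238  0.05 ] 0.598 [ 0.552 -0.241  0.029]
scene 374 230 [0.516 0.186 0.05 ] 0.549 [0.521 0.187 0.057]
scene 467 180 [0.26  0.335 0.05 ] 0.424 [0.257 0.335 0.047]
scene 240 163 [ 0.486 -0.21   0.05 ] 0.529 [ 0.479 -0.215  0.041]
```

View pics/tA.png

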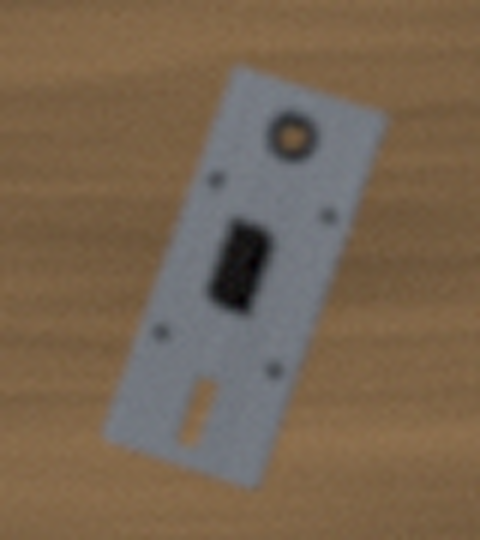

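View pics/tF.png

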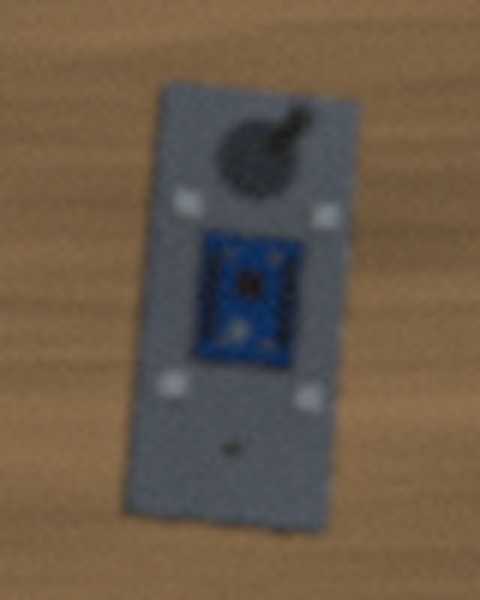

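View pics/sA.png

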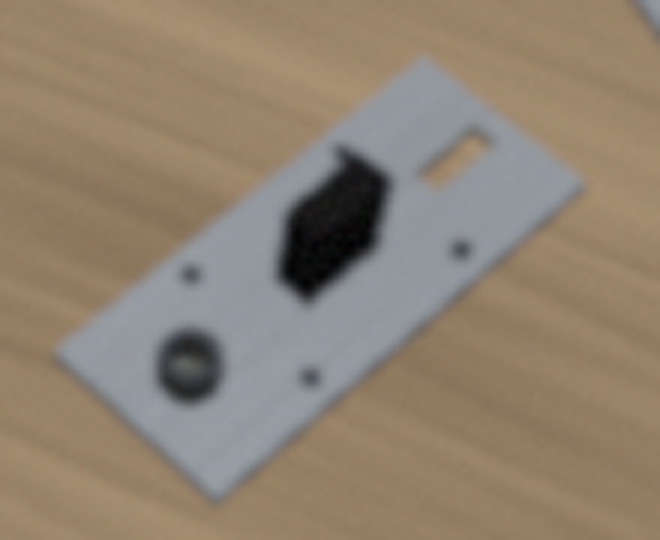

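View pics/sF.png

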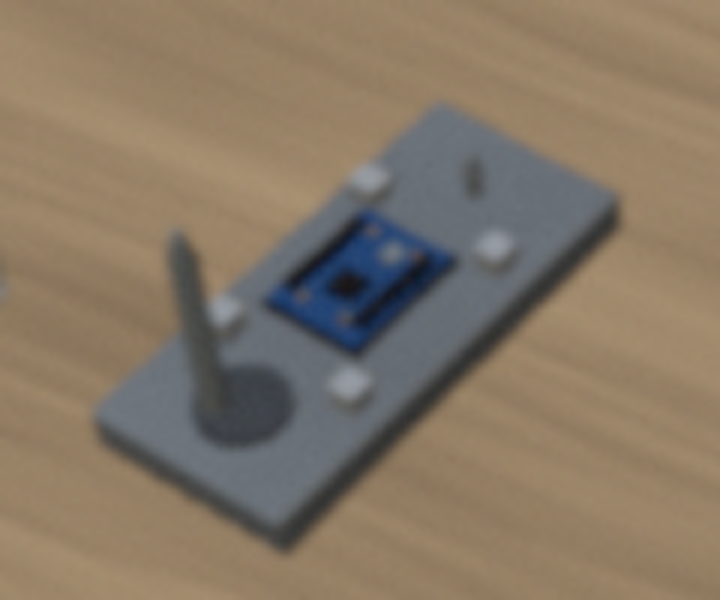

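```bash
cat > fit.py <<'E'
from h import *
from scipy.optimize import least_squares
t=load("/tmp/top0.npz");s=load("/tmp/scene0.npz")
def px(pts,u0,v0,sc=6): return np.array([(u0+x/sc-.5,v0+y/sc-.5) for x,y in pts],float)
def fitpose(obs,x0):
    def W(p,M):
        c,sn=np.cos(p[2]),np.sin(p[2]);M=np.array(M)
        return np.c_[p[0]+c*M[:,0]-sn*M[:,1],p[1]+sn*M[:,0]+c*M[:,1],M[:,2]]
    f=lambda p:np.concatenate([(proj(im,W(p,M))-uv).ravel() for im,M,uv in obs])
    r=least_squares(f,x0,loss='soft_l1',f_scale=.3);return r.x,f(r.x),W
z=.008
# plate axes: x to bush; image top of tA = +world x
cor=[(.11,.045,z),(.11,-.045,z),(-.11,-.045,z),(-.11,.045,z)]
mt=cor+[(.08,0,.026),(-.08,0,z),(0,0,.058)]
ut=px([(238,64),(390,115),(260,490),(103,438),(292,137),(197,411),(246,263)],223,155)
us=px([(215,505),(52,352),(425,55),(585,183),(190,360),(457,157)],319,193)
ms=[(.11,.045,z),(.11,-.045,z),(-.11,-.045,z),(-.11,.045,z),(.08,0,.026),(-.08,0,z)]
for nm,o in(("top",[(t,mt,ut)]),("scene",[(s,ms,us)]),("both",[(t,mt,ut),(s,ms,us)])):
    p,r,_=fitpose(o,[.5,.18,-.3]);print("plate",nm,p.round(4),r.round(1))
def P(dx,dy): return (dx,dy,.039)
b=.025
mf=[(.12,.055,b),(.12,-.055,b),(-.12,-.055,b),(-.12,.055,b),P(.05,.037),P(.05,-.037),P(-.05,-.037),P(-.05,.037),(.08,0,.029),(-.08,0,.05)]
ft=px([(163,85),(358,100),(325,530),(125,512),(188,203),(327,216),(310,399),(173,384),(257,158),(233,445)],347,158)
fs=px([(285,528),(95,418),(443,103),(620,200),(351,384),(223,314),(369,181),(495,249),(243,404),(474,156)],180,115)
for nm,o in(("top",[(t,mf,ft)]),("scene",[(s,mf,fs)]),("both",[(t,mf,ft),(s,mf,fs)])):
    p,r,W=fitpose(o,[.47,-.22,0]);print("fix",nm,p.round(4),r.round(1))
    F=p
f=lambda q:np.concatenate([(proj(t,[q[0],q[1],.135])-px([(304,110)],347,158)).ravel(),(proj(s,[q[0],q[1],.135])-px([(178,233)],180,115)).ravel()])
r=least_squares(f,F[:2]);print("tip",r.x,f(r.x))
f2=lambda q:np.concatenate([(proj(t,[q[0],q[1],.029])-px([(283,143)],347,158)).ravel(),(proj(s,[q[0],q[1],.029])-px([(211,403)],180,115)).ravel()])
r2=least_squares(f2,F[:2]);print("foot",r2.x,f2(r2.x))
print("disc",W(F,[(.08,0,0)]),"pin",W(F,[(-.08,0,0)]))
E
python3 fit.py
```

```text
plate top [ 0.5056  0.1786 -0.3395] [-0.1  0.2  0.1  0.  -0.2  0.1 -0.   0.1  0.2 -0.6  0.4  0.2 -1.2 -0.5]
plate scene [ 0.5078  0.1834 -0.3404] [ 0.2 -0.8  0.2  0.  -0.4  0.5  0.   0.3  0.1 -0.7 -0.2  0.3]
plate both [ 0.5063  0.1821 -0.3422] [-1.   0.  -0.9 -0.1 -1.3 -0.1 -1.1 -0.2 -0.7 -0.8 -0.7  0.  -2.3 -0.7
 -0.2 -1.6 -0.  -0.7 -0.6 -0.  -0.2 -0.3 -0.2 -1.4 -0.5 -0.2]
fix top [ 0.4699 -0.2255 -0.1241] [-0.1 -1.   0.6 -0.   0.5  0.7 -0.1  0.1 -0.1 -0.2 -0.6  0.  -0.2 -0.1
 -0.2  0.   0.   0.1  0.9 -0. ]
fix scene [ 0.4731 -0.2205 -0.1203] [-0.6  0.4 -1.1 -0.5 -0.7 -0.6  0.6 -0.8  0.3  0.4  0.  -0.1  0.1 -0.1
  0.3 -0.1  0.2  0.6 -0.3  0.4]
fix both [ 0.4707 -0.2229 -0.1214] [-1.  -1.2 -0.4 -0.3 -0.2  0.4 -0.8 -0.1 -0.9 -0.3 -1.5 -0.2 -1.  -0.3
 -1.  -0.2 -0.9 -0.1  0.2 -0.3 -0.9 -0.6 -1.3 -1.5 -0.9 -1.4  0.4 -1.6
 -0.  -0.5 -0.2 -1.1 -0.1 -1.   0.1 -1.   0.  -0.4 -0.5 -0.5]
tip [ 0.55477231 -0.24359608] [-0.2928732  -0.32105425 -0.07634547 -0.4744543 ]
foot [ 0.55708758 -0.24680734] [-0.96399341  0.24008665 -0.74338366 -0.41422295]
disc [[ 0.55006789 -0.23258223  0.        ]] pin [[ 0.39124542 -0.21320641  0.        ]]
```

The far plate A is confirmed: 0.53 m from the base against 0.40 m for B. Its crop shows the bush at the top end and the slot at the bottom. Next is a helper that turns world goals into tool-frame shifts.

```bash
cat > go.py <<'E'
import sys,numpy as np
from scipy.spatial.transform import Rotation as Ro
from station import *
s=get_state();a=[float(v) for v in sys.argv[1:]]
R=Ro.from_euler('xyz',s['eef_rot']).as_matrix()
print("t",s['t'],"tcp",s['ee_pos'].round(4),"rot",s['eef_rot'].round(4),"F",s['wrist_force'].round(2),"M",s['torque'].round(3),"g",round(s['gripper_width'],3))
if len(a)>=3:
    d=R.T@(np.array(a[:3])-s['ee_pos']);dy=(a[3]-s['eef_rot'][2]+np.pi)%(2*np.pi)-np.pi if len(a)>3 else 0
    print("shift",d.round(4),"spin",round(-dy,4))
E
python3 go.py .5067 .181 .12 2.8016
python3 - <<'E'
exec(open('fit.py').read().split("f=lambda q")[0])
from scipy.optimize import least_squares
d=np.array([.0014,.0025,0])
def pt(q,z,a,b):
    f=lambda q:np.concatenate([(proj(t,np.array([q[0],q[1],z])-d)-px([a],347,158)).ravel(),(proj(s,np.array([q[0],q[1],z])+d)-px([b],180,115)).ravel()])
    r=least_squares(f,q);return r.x.round(4),f(r.x).round(2)
print("tip",pt(F[:2],.135,(304,110),(178,233)));print("foot",pt(F[:2],.029,(283,143),(211,403)))
print("disc",pt(F[:2],.029,(257,158),(243,404)),"pintop",pt(F[:2],.05,(233,445),(474,156)))
E
```

```text
t 0.1 tcp [0.2016 0.5378 0.1935] rot [-3.1398e+00 -4.0000e-04  2.7828e+00] F [ 0.46 -0.04 -0.39] M [ 0.036  0.029 -0.003] g 1.0
shift [-0.411  -0.2268  0.0737] spin -0.0188
plate top [ 0.5056  0.1786 -0.3395] [-0.1  0.2  0.1  0.  -0.2  0.1 -0.   0.1  0.2 -0.6  0.4  0.2 -1.2 -0.5]
plate scene [ 0.5078  0.1834 -0.3404] [ 0.2 -0.8  0.2  0.  -0.4  0.5  0.   0.3  0.1 -0.7 -0.2  0.3]
plate both [ 0.5063  0.1821 -0.3422] [-1.   0.  -0.9 -0.1 -1.3 -0.1 -1.1 -0.2 -0.7 -0.8 -0.7  0.  -2.3 -0.7
 -0.2 -1.6 -0.  -0.7 -0.6 -0.  -0.2 -0.3 -0.2 -1.4 -0.5 -0.2]
fix top [ 0.4699 -0.2255 -0.1241] [-0.1 -1.   0.6 -0.   0.5  0.7 -0.1  0.1 -0.1 -0.2 -0.6  0.  -0.2 -0.1
 -0.2  0.   0.   0.1  0.9 -0. ]
fix scene [ 0.4731 -0.2205 -0.1203] [-0.6  0.4 -1.1 -0.5 -0.7 -0.6  0.6 -0.8  0.3  0.4  0.  -0.1  0.1 -0.1
  0.3 -0.1  0.2  0.6 -0.3  0.4]
fix both [ 0.4707 -0.2229 -0.1214] [-1.  -1.2 -0.4 -0.3 -0.2  0.4 -0.8 -0.1 -0.9 -0.3 -1.5 -0.2 -1.  -0.3
 -1.  -0.2 -0.9 -0.1  0.2 -0.3 -0.9 -0.6 -1.3 -1.5 -0.9 -1.4  0.4 -1.6
 -0.  -0.5 -0.2 -1.1 -0.1 -1.   0.1 -1.   0.  -0.4 -0.5 -0.5]
tip (array([ 0.5551, -0.2436]), array([ 0.52, -0.01,  0.36,  0.35]))
foot (array([ 0.5573, -0.2469]), array([-0.18,  0.57, -0.33,  0.36]))
disc (array([ 0.5505, -0.2336]), array([0.21, 0.17, 0.08, 0.28])) pintop (array([ 0.3916, -0.2118]), array([0.53, 0.06, 0.36, 0.42]))
```

```bash
python3 -m inch '[[[-0.04,-0.022,0,-0.019],[-0.08,-0.044,0,-0.019],[-0.115,-0.064,0,-0.019],[-0.15,-0.083,0,-0.019],[-0.185,-0.102,0,-0.019],[-0.22,-0.121,0.01,-0.019],[-0.255,-0.14,0.02,-0.019],[-0.29,-0.16,0.03,-0.019]]]'; python3 go.py .5067 .181 .12 2.8016
```

```text
t: 0.77
ee_pos: [0.4172, 0.2861, 0.1644]
eef_rot: [3.141, 0.0, 2.802]
wrist_force: [1.2, 0.5, -0.1]
gripper_width: 0.998
t 0.7667 tcp [0.4172 0.2861 0.1644] rot [3.1413e+00 2.0000e-04 2.8018e+00] F [ 1.2   0.52 -0.1 ] M [ 0.071 -0.006  0.031] g 0.998
shift [-0.1194 -0.0693  0.0444] spin 0.0002
```

```bash
python3 -m inch '[[[-0.033,-0.019,0.012,0],[-0.066,-0.038,0.024,0],[-0.1,-0.056,0.036,0],[-0.12,-0.068,0.044,0],[-0.12,-0.068,0.044,0],[-0.12,-0.068,0.044,0]]]'; python3 go.py .5067 .181 .075 2.8016
python3 - <<'E'
from h import *
from station import *
for n,(u,v) in(("scene",(374,225)),("top",(263,200))):
    im=get_image(n);np.savez(f"/tmp/{n}1.npz",**im);crop(im,u,v,130,100,6,f"pics/{n}1.png")
E
```

```text
t: 1.27
ee_pos: [0.5065, 0.1828, 0.1197]
eef_rot: [-3.141, -0.002, 2.799]
wrist_force: [0.5, -0.1, -0.2]
gripper_width: 0.995
t 1.2667 tcp [0.5065 0.1828 0.1197] rot [-3.1408e+00 -2.3000e-03  2.7993e+00] F [ 0.46 -0.09 -0.23] M [0.017 0.002 0.002] g 0.995
shift [-0.0009 -0.0016  0.0447] spin -0.0023
```

View pics/scene1.png

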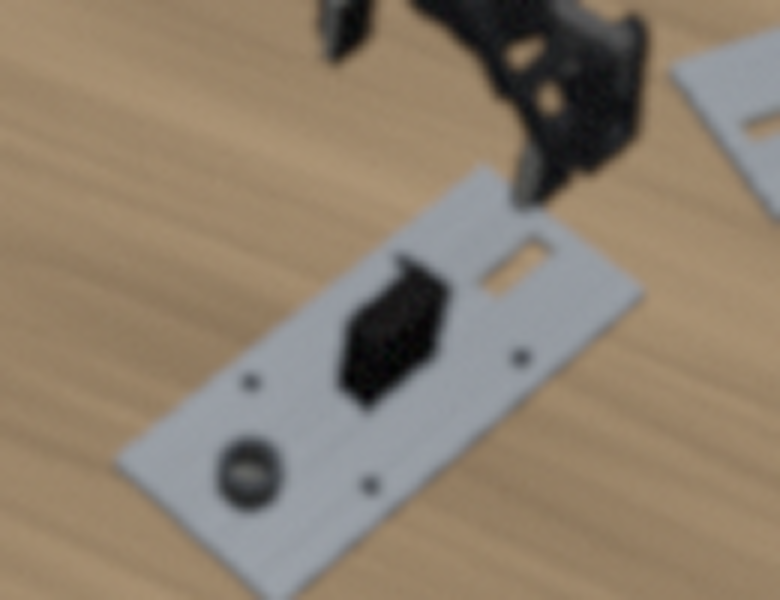

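View pics/top1.png

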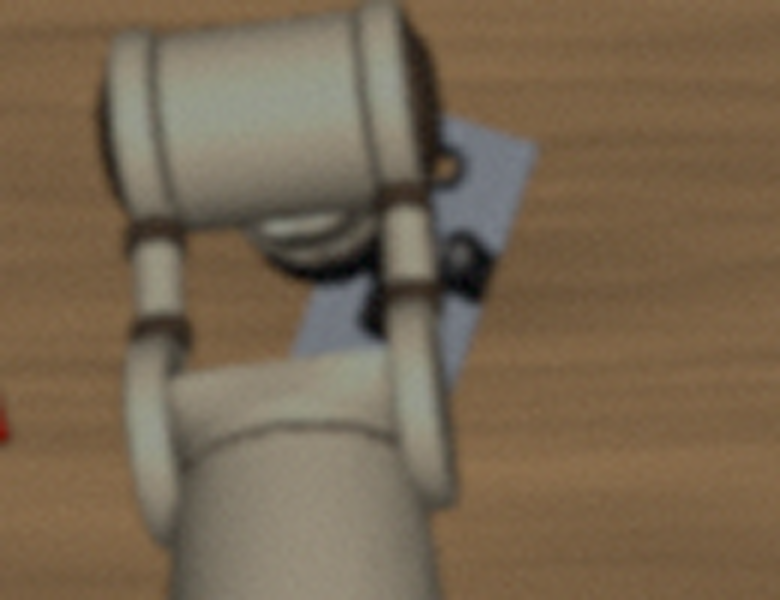

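The scene view shows the fingertips at crop (335,55) and (525,200), straddling the grip along its y. Lining up and lowering.

```bash
python3 -c "
from h import *
s=load('/tmp/scene1.npz')
for z in(.12,.133):print(proj(s,[.5065,.1828,z]),onz(s,380.2,195.8,z))"
python3 -m inch '[[[-0.001,-0.001,0.035,-0.002],[-0.001,-0.001,0.06,-0.002],[-0.001,-0.001,0.08,-0.002],[-0.001,-0.001,0.095,-0.002],[-0.001,-0.001,0.105,-0.002],[-0.001,-0.001,0.105,-0.002]]]'; python3 go.py .5067 .181 .014 2.8016
```

```text
[[377.97973887 208.74098522]] [0.46942466 0.17265347 0.12      ]
[[378.64845544 205.23893341]] [0.47977996 0.17533349 0.133     ]
t: 1.87
ee_pos: [0.5051, 0.1833, 0.014]
eef_rot: [-3.14, -0.003, 2.805]
wrist_force: [-0.3, -0.4, 0.2]
gripper_width: 1.002
t 1.8667 tcp [0.5051 0.1833 0.014 ] rot [-3.14   -0.0034  2.8055] F [-0.33 -0.37  0.2 ] M [0.032 0.028 0.017] g 1.002
shift [-0.0022 -0.0016 -0.    ] spin 0.0039
```

```bash
python3 -m inch '[[[-0.001,-0.001,0,0],[-0.001,-0.001,0,0],[-0.001,-0.001,0,0],[-0.001,-0.001,0,0],[-0.001,-0.001,0,0],[-0.001,-0.001,0,0],[-0.001,-0.001,0,0],[-0.001,-0.001,0,0]]]' 0; python3 go.py .5067 .181 .014 2.8016
python3 - <<'E'
from h import *
from station import *
im=get_image("scene");np.savez(f"/tmp/scene2.npz",**im);crop(im,374,225,130,100,6,f"pics/scene2.png")
E
```

```text
t: 2.53
ee_pos: [0.5086, 0.1811, 0.0167]
eef_rot: [3.141, 0.001, 2.804]
wrist_force: [-1.9, -1.8, 5.9]
gripper_width: 0.205
t 2.5333 tcp [0.5086 0.1811 0.0167] rot [3.1414e+00 9.0000e-04 2.8038e+00] F [-1.9  -1.76  5.91] M [-0.173  0.294  0.013] g 0.205
shift [ 0.0018 -0.0007  0.0027] spin 0.0022
```

View pics/scene2.png

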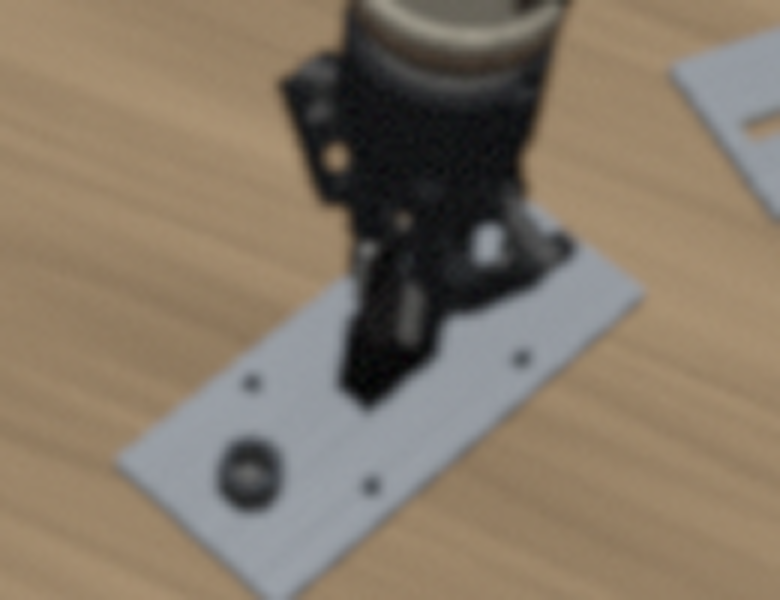

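Grip closed (0.205 of opening ≈ 17–20 mm). The plate is unmoved in view: bush at crop (250,475), corner at (118,462). Lifting gently.

```bash
for i in 1 2 3; do python3 -m inch '[[[0,0,0,0]]]'; done; python3 -m inch '[[[0,0,-0.003,0],[0,0,-0.006,0],[0,0,-0.01,0],[0,0,-0.014,0],[0,0,-0.018,0],[0,0,-0.02,0],[0,0,-0.02,0],[0,0,-0.02,0]]]';for i in 1 2 3; do python3 -m inch '[[[0,0,0,0]]]'; done;
```

```text
t: 2.67
ee_pos: [0.5086, 0.1811, 0.0167]
eef_rot: [3.141, 0.001, 2.804]
wrist_force: [-1.2, -1.2, 5.7]
gripper_width: 0.203
t: 2.75
ee_pos: [0.5086, 0.1811, 0.0167]
eef_rot: [3.141, 0.001, 2.804]
wrist_force: [-1.1, -0.4, 5.8]
gripper_width: 0.205
t: 2.83
ee_pos: [0.5086, 0.1811, 0.0167]
eef_rot: [3.141, 0.001, 2.804]
wrist_force: [-2.0, -1.0, 5.8]
gripper_width: 0.205
t: 3.5
ee_pos: [0.5081, 0.1812, 0.0359]
eef_rot: [3.141, 0.0, 2.804]
wrist_force: [-0.2, -0.5, -3.5]
gripper_width: 0.204
t: 3.58
ee_pos: [0.5078, 0.1812, 0.0356]
eef_rot: [-3.141, -0.0, 2.804]
wrist_force: [-0.2, -0.9, -3.9]
gripper_width: 0.205
t: 3.67
ee_pos: [0.5078, 0.1811, 0.0355]
eef_rot: [-3.141, -0.0, 2.804]
wrist_force: [-0.0, 0.3, -3.9]
gripper_width: 0.206
t: 3.75
ee_pos: [0.5078, 0.1812, 0.0355]
eef_rot: [-3.141, -0.0, 2.804]
wrist_force: [-0.1, 0.3, -3.6]
gripper_width: 0.205
```

```bash
python3 -m inch '[[[0,0,-0.03,0],[0,0,-0.06,0],[0,0,-0.09,0],[0,0,-0.12,0],[0,0,-0.14,0],[0,0,-0.145,0],[0,0,-0.145,0]]]'; python3 go.py .4783 -.2287 .18 2.950
```

```text
t: 4.33
ee_pos: [0.5092, 0.1813, 0.1823]
eef_rot: [3.14, 0.003, 2.804]
wrist_force: [0.1, 0.7, -3.7]
gripper_width: 0.203
t 4.3333 tcp [0.5092 0.1813 0.1823] rot [3.14   0.0033 2.8038] F [ 0.11  0.71 -3.71] M [-0.023  0.012 -0.015] g 0.203
shift [-0.1067 -0.3971  0.002 ] spin -0.1462
```

```bash
python3 -m inch '[[[-0.004,-0.015,0,-0.02],[-0.01,-0.04,0,-0.04],[-0.02,-0.07,0,-0.06],[-0.029,-0.105,0,-0.08],[-0.038,-0.14,0,-0.1],[-0.047,-0.175,0,-0.12],[-0.056,-0.21,0,-0.14],[-0.065,-0.245,0,-0.146]]]'; python3 -m inch '[[[0,0,0,0]]]'; python3 go.py .4783 -.2287 .18 2.950
```

```text
t: 5.0
ee_pos: [0.4862, -0.0725, 0.178]
eef_rot: [3.141, -0.004, 2.951]
wrist_force: [0.1, -0.3, -3.0]
gripper_width: 0.202
t: 5.08
ee_pos: [0.4863, -0.077, 0.1783]
eef_rot: [-3.139, -0.003, 2.944]
wrist_force: [0.4, 0.3, -3.2]
gripper_width: 0.204
t 5.0833 tcp [ 0.4863 -0.077   0.1783] rot [-3.1386 -0.0034  2.9441] F [ 0.38  0.33 -3.19] M [ 0.051 -0.035 -0.015] g 0.204
shift [-0.0219 -0.1503 -0.0013] spin -0.0059
```

```bash
python3 -m inch '[[[-0.004,-0.03,0,0],[-0.009,-0.06,0,0],[-0.014,-0.095,0,0],[-0.018,-0.125,0,0],[-0.021,-0.142,0,0],[-0.022,-0.15,0,0],[-0.022,-0.15,0,0],[-0.022,-0.15,0,0]]]'; python3 -m inch '[[[0,0,0,0],[0,0,0,0]]]'; python3 go.py .4783 -.2287 .18 2.950
python3 - <<'E'
from h import *
from station import *
for n,(u,v) in(("scene",(240,145)),("top",(387,200))):
    im=get_image(n);np.savez(f"/tmp/{n}3.npz",**im);crop(im,u,v,130,100,6,f"pics/{n}3.png")
E
```

```text
t: 5.75
ee_pos: [0.4806, -0.2216, 0.1792]
eef_rot: [3.139, -0.003, 2.95]
wrist_force: [-0.3, 0.3, -3.0]
gripper_width: 0.202
t: 5.92
ee_pos: [0.4812, -0.2214, 0.1804]
eef_rot: [3.141, -0.001, 2.951]
wrist_force: [1.1, -0.6, -3.2]
gripper_width: 0.201
t 5.9167 tcp [ 0.4812 -0.2214  0.1804] rot [ 3.1409e+00 -7.0000e-04  2.9515e+00] F [ 1.15 -0.63 -3.16] M [-0.071 -0.018 -0.023] g 0.201
shift [ 0.0015 -0.0077  0.0004] spin 0.0015
```

View pics/scene3.png

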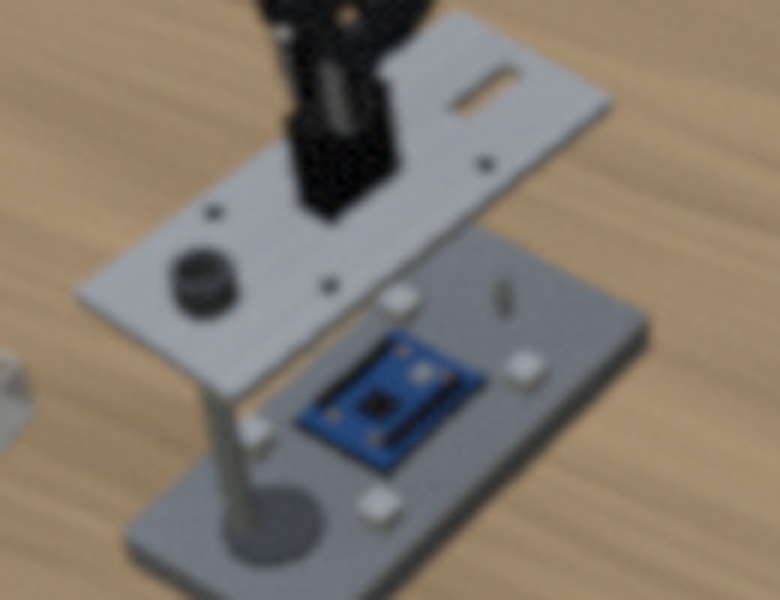

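View pics/top3.png

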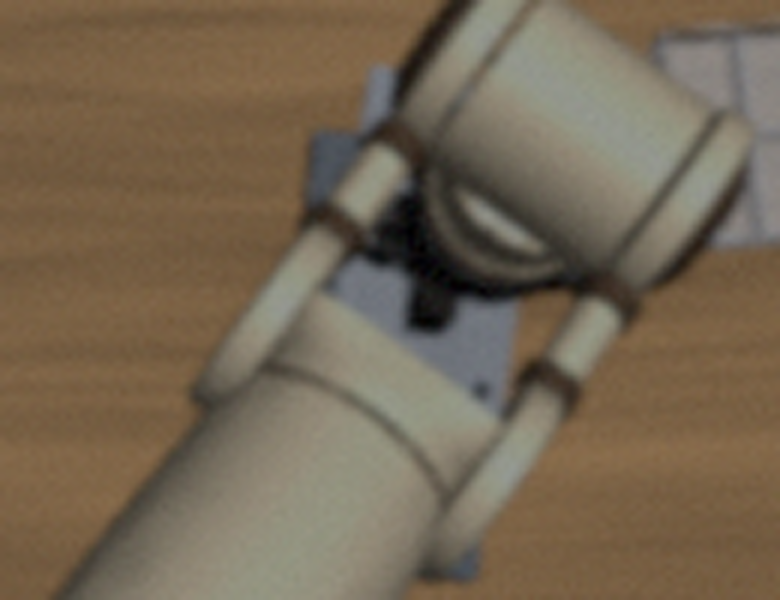

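```bash
cat > m3.py <<'E'
from h import *
from scipy.optimize import least_squares
s=load('/tmp/scene3.npz')
px=lambda pts,u0,v0:np.array([(u0+x/6-.5,v0+y/6-.5) for x,y in pts])
tcp=np.array([.4812,-.2214,.1804])
M=np.array([(.11,.045,.008),(.11,-.045,.008),(-.11,-.045,.008),(-.11,.045,.008),(.08,0,.026),(-.08,0,.008)])
uv=px([(230,390),(77,292),(458,10),(612,103),(204,266),(485,88)],175,95)
def W(p,z,M):
    c,sn=np.cos(p[2]),np.sin(p[2]);return np.c_[p[0]+c*M[:,0]-sn*M[:,1],p[1]+sn*M[:,0]+c*M[:,1],z+M[:,2]]
for z in(.160,.1637,.167):
    f=lambda p:(proj(s,W(p,z,M))-uv).ravel()
    r=least_squares(f,[.48,-.22,-.19],loss='soft_l1',f_scale=.3);print(z,r.x.round(4),f(r.x).round(2),r.cost)
    if z==.1637:P=r.x
f=lambda p:(proj(s,W(p,p[3],M))-uv).ravel()
r=least_squares(f,[.48,-.22,-.19,.16]);print("free",r.x.round(4))
bore=W(P,.1637,np.array([(.08,0,0)]))[0]
s0=load('/tmp/scene0.npz')
for a in((178,233),(178,230)):
    q=px([a],180,115)[0];tip=onz(s0,*q,.135);print("tip scene",tip.round(4),"bore",bore.round(4),"move",(tip-bore)[:2].round(4))
E
python3 m3.py
```

```text
0.16 [ 0.4764 -0.2211 -0.1942] [ 0.54  0.8  -0.4  -0.53 -0.08 -0.03  0.17 -0.74 -0.37  0.01  0.18  0.3 ] 0.6847937619536394
0.1637 [ 0.4796 -0.2186 -0.1933] [ 0.44  0.99 -0.64 -0.41 -0.09 -0.15  0.3  -0.82 -0.52  0.1   0.21  0.23] 0.8352479859753287
0.167 [ 0.4824 -0.2164 -0.1927] [ 0.34  1.15 -0.87 -0.31 -0.09 -0.27  0.41 -0.89 -0.65  0.17  0.25  0.16] 1.0055295489010447
free [ 0.4715 -0.2254 -0.1983  0.1539]
tip scene [ 0.556  -0.2425  0.135 ] bore [ 0.5581 -0.234   0.1637] move [-0.0021 -0.0085]
tip scene [ 0.5546 -0.2435  0.135 ] bore [ 0.5581 -0.234   0.1637] move [-0.0035 -0.0095]
```

```bash
python3 -m inch '[[[0.001,-0.004,0,0],[0.001,-0.009,0,0],[0.001,-0.009,0.008,0],[0.001,-0.009,0.016,0],[0.001,-0.009,0.022,0],[0.001,-0.009,0.022,0],[0.001,-0.009,0.022,0]]]'; python3 go.py .4782 -.2297 .158 2.950
python3 - <<'E'
from h import *
from station import *
for n,(u,v) in(("scene",(240,155)),):
    im=get_image(n);np.savez(f"/tmp/{n}4.npz",**im);crop(im,u,v,130,100,6,f"pics/{n}4.png")
E
```

```text
t: 6.6
ee_pos: [0.4779, -0.2311, 0.1577]
eef_rot: [3.141, -0.002, 2.95]
wrist_force: [-0.1, -0.4, -2.8]
gripper_width: 0.204
t 6.6 tcp [ 0.4779 -0.2311  0.1577] rot [ 3.1406e+00 -1.8000e-03  2.9498e+00] F [-0.13 -0.43 -2.82] M [ 0.012 -0.011  0.023] g 0.204
shift [-0.      0.0014 -0.0003] spin -0.0002
```

View pics/scene4.png

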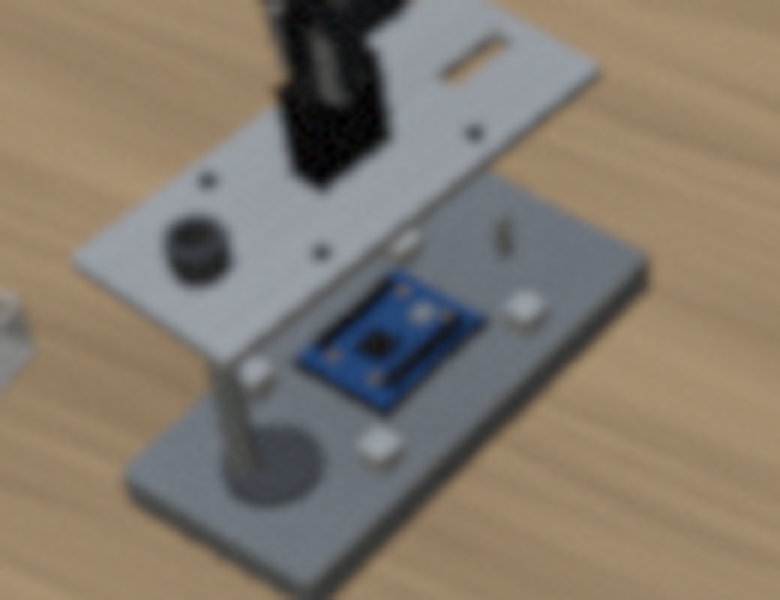

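The plate is just above the rod tip, and the rod runs up behind the bush at crop (197,233). Checking the offset from the bush and fitted corners.

```bash
python3 - <<'E'
src=open('m3.py').read().replace('scene3','scene4').replace("[(230,390),(77,292),(458,10),(612,103),(204,266),(485,88)],175,95","[(222,358),(74,257),(484,-6),(600,68),(197,232),(475,57)],175,105").replace(".1637",".1410")
src=src.replace("M=np","M=np",1)
exec(src)
E
```

```text
0.16 [ 0.4901 -0.2129 -0.217 ] [ 0.28  0.98 -0.99 -0.62 -3.59 -3.13  2.69  0.   -0.29  0.16  2.26  0.02] 3.7934598731838745
0.141 [ 0.4756 -0.2279 -0.2038] [ 0.45  0.34 -0.61 -0.55 -5.38 -2.59  0.6  -0.02 -0.31  0.1   0.6   0.22] 2.8361408485082054
0.167 [ 0.4954 -0.2073 -0.2222] [ 0.24  1.23 -1.1  -0.64 -2.86 -3.32  3.53  0.03 -0.25  0.2   2.93 -0.04] 4.184734905402386
free [ 0.4668 -0.2332 -0.2363  0.1294]
tip scene [ 0.556  -0.2425  0.135 ] bore [ 0.554  -0.2441  0.141 ] move [0.002  0.0016]
tip scene [ 0.5546 -0.2435  0.135 ] bore [ 0.554  -0.2441  0.141 ] move [0.0006 0.0006]
```

```bash
python3 -m inch '[[[-0.001,0.001,0,0],[-0.001,0.001,0.003,0],[-0.001,0.001,0.006,0],[-0.001,0.001,0.008,0],[-0.001,0.001,0.008,0]]]'; python3 -m inch '[[[0,0,0.002,0],[0,0,0.004,0],[0,0,0.004,0]]]';  python3 go.py
```

```text
t: 7.07
ee_pos: [0.4793, -0.2305, 0.15]
eef_rot: [3.141, -0.001, 2.95]
wrist_force: [-0.5, 0.6, -4.3]
gripper_width: 0.202
t: 7.32
ee_pos: [0.4794, -0.2306, 0.1463]
eef_rot: [3.141, -0.001, 2.95]
wrist_force: [-0.4, -0.3, -3.1]
gripper_width: 0.204
t 7.3167 tcp [ 0.4794 -0.2306  0.1463] rot [ 3.1413e+00 -7.0000e-04  2.9498e+00] F [-0.36 -0.28 -3.1 ] M [-0.037  0.036  0.029] g 0.204
```

```bash
for i in 1 2 3; do python3 -m inch '[[[0,0,0.001,0],[0,0,0.002,0],[0,0,0.002,0]]]'; done; python3 go.py
```

```text
t: 7.57
ee_pos: [0.4796, -0.2308, 0.1446]
eef_rot: [3.141, -0.0, 2.95]
wrist_force: [-0.8, -0.5, -3.6]
gripper_width: 0.203
t: 7.82
ee_pos: [0.4796, -0.2307, 0.1425]
eef_rot: [3.141, -0.0, 2.95]
wrist_force: [0.4, -0.6, -3.7]
gripper_width: 0.204
t: 8.07
ee_pos: [0.4795, -0.2307, 0.1405]
eef_rot: [3.141, -0.0, 2.95]
wrist_force: [-0.1, -0.3, -3.9]
gripper_width: 0.203
t 8.0667 tcp [ 0.4795 -0.2307  0.1405] rot [ 3.1414e+00 -4.0000e-04  2.9498e+00] F [-0.14 -0.28 -3.91] M [ 0.006  0.011 -0.011] g 0.203
```

```bash
for i in 1 2 3; do python3 -m inch '[[[0,0,0.001,0],[0,0,0.002,0],[0,0,0.002,0]]]'; done; python3 go.py
python3 - <<'E'
from h import *
from station import *
for n,(u,v) in(("scene",(240,155)),):
    im=get_image(n);np.savez(f"/tmp/{n}5.npz",**im);crop(im,u,v,130,100,6,f"pics/{n}5.png")
E
```

```text
t: 8.32
ee_pos: [0.4795, -0.2307, 0.1385]
eef_rot: [3.141, -0.0, 2.95]
wrist_force: [-0.5, -1.0, -3.8]
gripper_width: 0.2
t: 8.57
ee_pos: [0.4795, -0.2307, 0.1365]
eef_rot: [3.141, -0.0, 2.95]
wrist_force: [1.1, -0.1, -3.4]
gripper_width: 0.204
t: 8.82
ee_pos: [0.4795, -0.2307, 0.1345]
eef_rot: [3.141, -0.0, 2.95]
wrist_force: [0.4, 0.8, -3.7]
gripper_width: 0.204
t 8.8167 tcp [ 0.4795 -0.2307  0.1345] rot [ 3.1414e+00 -4.0000e-04  2.9498e+00] F [ 0.42  0.82 -3.73] M [0.016 0.033 0.004] g 0.204
```

View pics/scene5.png

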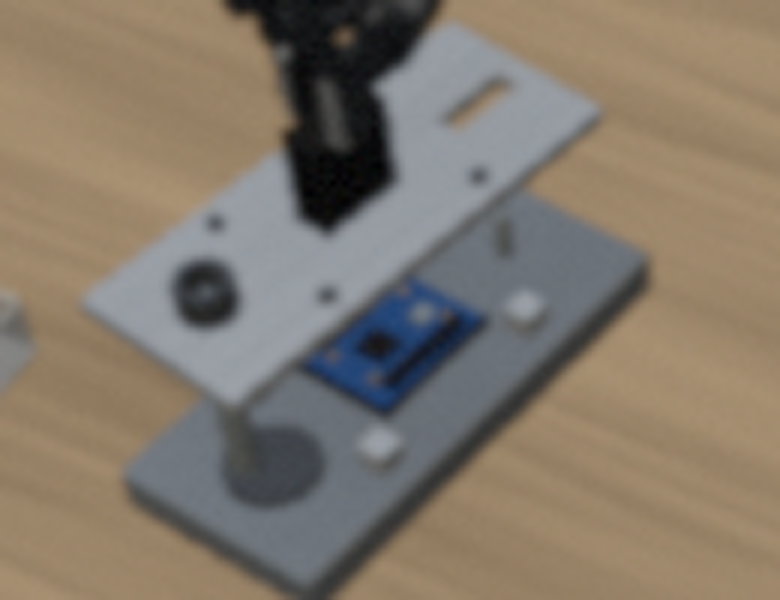

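The rod tip shows inside the bush bore at crop (205,293), with no contact force. Now following the rod down by feel.

```bash
for i in 1 2 3; do python3 -m inch '[[[0,0,0.001,0],[0,0,0.002,0],[0,0,0.003,0],[0,0,0.003,0]]]'|grep -E 'pos|force'; done; python3 go.py
```

```text
ee_pos: [0.4795, -0.2307, 0.1314]
wrist_force: [-0.3, -0.0, -3.7]
ee_pos: [0.4795, -0.2307, 0.1285]
wrist_force: [0.4, 0.0, -3.5]
ee_pos: [0.4795, -0.2307, 0.1255]
wrist_force: [0.1, -0.5, -3.4]
t 9.8667 tcp [ 0.4795 -0.2307  0.1255] rot [ 3.1414e+00 -4.0000e-04  2.9498e+00] F [ 0.08 -0.54 -3.4 ] M [-0.026  0.02   0.001] g 0.198
```

```bash
for i in 1 2 3; do python3 -m inch '[[[0,0,0.001,0],[0,0,0.002,0],[0,0,0.003,0],[0,0,0.003,0]]]'|grep -E 'pos|force'; done; python3 go.py
```

```text
ee_pos: [0.4795, -0.2307, 0.1225]
wrist_force: [0.7, -0.3, -2.9]
ee_pos: [0.4795, -0.2307, 0.1195]
wrist_force: [-0.1, 1.2, -3.4]
ee_pos: [0.4795, -0.2307, 0.1165]
wrist_force: [1.0, -0.4, -4.1]
t 10.8667 tcp [ 0.4795 -0.2307  0.1165] rot [ 3.1414e+00 -5.0000e-04  2.9498e+00] F [ 1.03 -0.37 -4.1 ] M [-0.025  0.049  0.022] g 0.203
```

```bash
for i in 1 2 3; do python3 -m inch '[[[0,0,0.001,0],[0,0,0.002,0],[0,0,0.003,0],[0,0,0.003,0]]]'|grep -E 'pos|force'; done; python3 go.py
```

```text
ee_pos: [0.4795, -0.2307, 0.1135]
wrist_force: [-1.2, -0.4, -4.1]
ee_pos: [0.4795, -0.2307, 0.1105]
wrist_force: [0.3, 0.5, -2.8]
ee_pos: [0.4795, -0.2307, 0.1075]
wrist_force: [-0.7, -0.1, -3.5]
t 11.8667 tcp [ 0.4795 -0.2307  0.1075] rot [ 3.1413e+00 -4.0000e-04  2.9498e+00] F [-0.68 -0.06 -3.52] M [-0.     0.045  0.083] g 0.208
```

```bash
for i in 1 2; do python3 -m inch '[[[0,0,0.001,0],[0,0,0.002,0],[0,0,0.003,0],[0,0,0.003,0]]]'>/dev/null; python3 go.py; done
```

```text
t 12.2 tcp [ 0.4795 -0.2307  0.1045] rot [ 3.1414e+00 -4.0000e-04  2.9498e+00] F [ 0.61 -0.26 -3.64] M [-0.008  0.024 -0.023] g 0.205
t 12.5333 tcp [ 0.4795 -0.2307  0.1015] rot [ 3.1414e+00 -4.0000e-04  2.9498e+00] F [-1.34  0.36 -4.33] M [-0.006 -0.003  0.024] g 0.204
```

```bash
for i in 1 2; do python3 -m inch '[[[0,0,0.001,0],[0,0,0.002,0],[0,0,0.002,0],[0,0,0.002,0]]]'>/dev/null; python3 go.py; done
python3 - <<'E'
from h import *
from station import *
for n,(u,v) in(("scene",(240,155)),):
    im=get_image(n);np.savez(f"/tmp/{n}6.npz",**im);crop(im,u,v,130,100,6,f"pics/{n}6.png")
E
```

```text
t 12.8667 tcp [ 0.4796 -0.2308  0.0997] rot [ 3.1415e+00 -2.0000e-04  2.9498e+00] F [ 0.05 -0.76 -3.67] M [ 0.009  0.007 -0.064] g 0.206
t 13.2 tcp [ 0.4796 -0.2307  0.0976] rot [ 3.1415e+00 -2.0000e-04  2.9498e+00] F [-0.28 -0.52 -3.09] M [-0.019  0.001 -0.034] g 0.204
```

View pics/scene6.png

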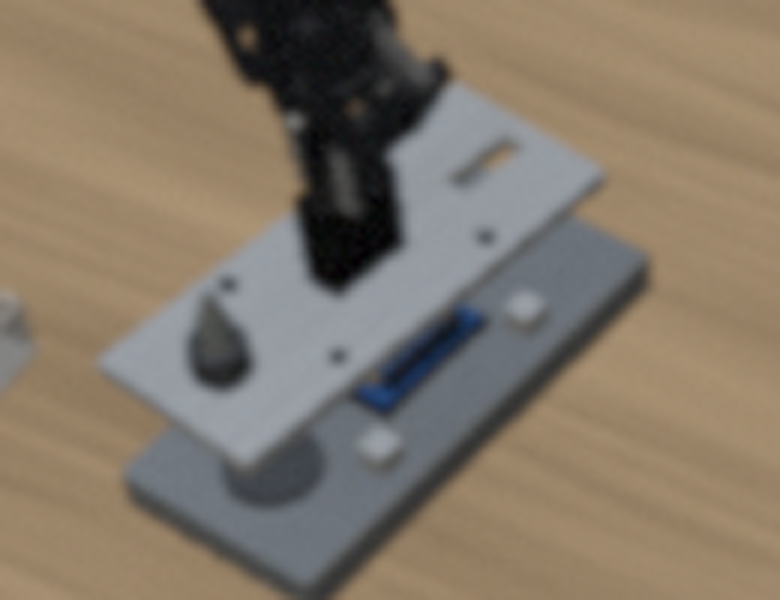

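```bash
cat > m6.py <<'E'
from h import *
from scipy.optimize import least_squares
s=load('/tmp/scene6.npz')
px=lambda pts,u0,v0:np.array([(u0+x/6-.5,v0+y/6-.5) for x,y in pts])
M=np.array([(.11,.045,.008),(.11,-.045,.008),(-.11,-.045,.008),(-.11,.045,.008),(-.08,0,.008)])
uv=px([(245,460),(98,360),(455,84),(606,176),(487,161)],175,105)
def W(p,z,M):
    c,sn=np.cos(p[2]),np.sin(p[2]);return np.c_[p[0]+c*M[:,0]-sn*M[:,1],p[1]+sn*M[:,0]+c*M[:,1],z+M[:,2]]
z=.0976-.0167
f=lambda p:(proj(s,W(p,z,M))-uv).ravel()
r=least_squares(f,[.48,-.22,-.19],loss='soft_l1',f_scale=.3);P=r.x;print(P.round(4),f(P).round(2))
c,sn=np.cos(P[2]),np.sin(P[2])
for lab,q,z0 in(("pintop",px([(474,156)],180,115)[0],.05),("pinbase",px([(476,195)],180,115)[0],.026)):
    p=onz(s,*q,z0);d=p[:2]-P[:2];print(lab,p.round(4),"in plate x,y",round(c*d[0]+sn*d[1],4),round(-sn*d[0]+c*d[1],4))
d=np.array([.4731,-.2205])-.08*np.array([np.cos(-.1203),np.sin(-.1203)])-P[:2];print("fixfit pin in plate",c*d[0]+sn*d[1],-sn*d[0]+c*d[1])
E
python3 m6.py
```

```text
[ 0.4778 -0.2282 -0.1949] [ 0.14  0.59 -0.47 -0.11  0.57 -0.15  0.05 -0.81 -0.23  0.25]
pintop [ 0.3921 -0.2111  0.05  ] in plate x,y -0.0874 0.0002
pinbase [ 0.3936 -0.2112  0.026 ] in plate x,y -0.0859 0.0003
fixfit pin in plate -0.08585621337313559 0.0006584985522982943
```

The pin sits within about 0.7 mm of the slot's centreline and about 7 mm along it, which is inside the ±15 mm slack. Continuing down.

```bash
for i in 1 2 3; do python3 -m inch '[[[0,0,0.001,0],[0,0,0.002,0],[0,0,0.003,0],[0,0,0.003,0]]]'>/dev/null; python3 go.py; done
```

```text
t 13.5833 tcp [ 0.4794 -0.2307  0.0944] rot [ 3.1413e+00 -5.0000e-04  2.9498e+00] F [ 0.62  0.85 -3.86] M [ 0.033  0.064 -0.005] g 0.201
t 13.9167 tcp [ 0.4795 -0.2307  0.0914] rot [ 3.1414e+00 -5.0000e-04  2.9498e+00] F [-0.59  0.64 -4.32] M [ 0.023 -0.01   0.006] g 0.202
t 14.25 tcp [ 0.4795 -0.2307  0.0885] rot [ 3.1414e+00 -4.0000e-04  2.9498e+00] F [-0.52 -0.09 -3.83] M [-0.002  0.028  0.045] g 0.2
```

```bash
for i in 1 2 3; do python3 -m inch '[[[0,0,0.001,0],[0,0,0.002,0],[0,0,0.003,0],[0,0,0.003,0]]]'>/dev/null; python3 go.py; done
```

```text
t 14.5833 tcp [ 0.4795 -0.2307  0.0855] rot [ 3.1414e+00 -4.0000e-04  2.9498e+00] F [ 0.5   0.3  -4.04] M [0.037 0.033 0.007] g 0.204
t 14.9167 tcp [ 0.4795 -0.2307  0.0825] rot [ 3.1413e+00 -5.0000e-04  2.9498e+00] F [-0.09 -0.35 -4.25] M [0.032 0.03  0.011] g 0.202
t 15.25 tcp [ 0.4795 -0.2307  0.0795] rot [ 3.1414e+00 -4.0000e-04  2.9498e+00] F [-0.   -0.71 -3.53] M [-0.005 -0.004 -0.017] g 0.205
```

```bash
for i in 1 2 3; do python3 -m inch '[[[0,0,0.001,0],[0,0,0.002,0],[0,0,0.003,0],[0,0,0.003,0]]]'>/dev/null; python3 go.py; done
```

```text
t 15.5833 tcp [ 0.4795 -0.2307  0.0765] rot [ 3.1414e+00 -4.0000e-04  2.9498e+00] F [ 0.43  0.   -3.22] M [-0.023  0.047 -0.002] g 0.202
t 15.9167 tcp [ 0.4795 -0.2307  0.0735] rot [ 3.1414e+00 -5.0000e-04  2.9498e+00] F [-0.12  0.71 -3.54] M [-0.001  0.027  0.04 ] g 0.202
t 16.25 tcp [ 0.4795 -0.2307  0.0705] rot [ 3.1414e+00 -4.0000e-04  2.9497e+00] F [ 0.36 -0.56 -3.62] M [-0.035  0.02   0.06 ] g 0.207
```

```bash
for i in 1 2 3; do python3 -m inch '[[[0,0,0.001,0],[0,0,0.002,0],[0,0,0.002,0],[0,0,0.002,0]]]'>/dev/null; python3 go.py; done
python3 - <<'E'
from h import *
from station import *
for n,(u,v) in(("scene",(240,155)),):
    im=get_image(n);np.savez(f"/tmp/{n}7.npz",**im);crop(im,u,v,130,100,6,f"pics/{n}7.png")
E
```

```text
t 16.5833 tcp [ 0.4796 -0.2308  0.0687] rot [ 3.1415e+00 -2.0000e-04  2.9498e+00] F [ 1.02  0.77 -3.26] M [ 0.001 -0.035 -0.003] g 0.201
t 16.9167 tcp [ 0.4796 -0.2307  0.0666] rot [ 3.1415e+00 -2.0000e-04  2.9498e+00] F [ 0.5   0.14 -4.19] M [-0.037  0.028 -0.011] g 0.201
t 17.25 tcp [ 0.4796 -0.2308  0.0647] rot [ 3.1415e+00 -1.0000e-04  2.9498e+00] F [-0.63  0.02 -3.25] M [ 0.032  0.008 -0.026] g 0.2
```

View pics/scene7.png

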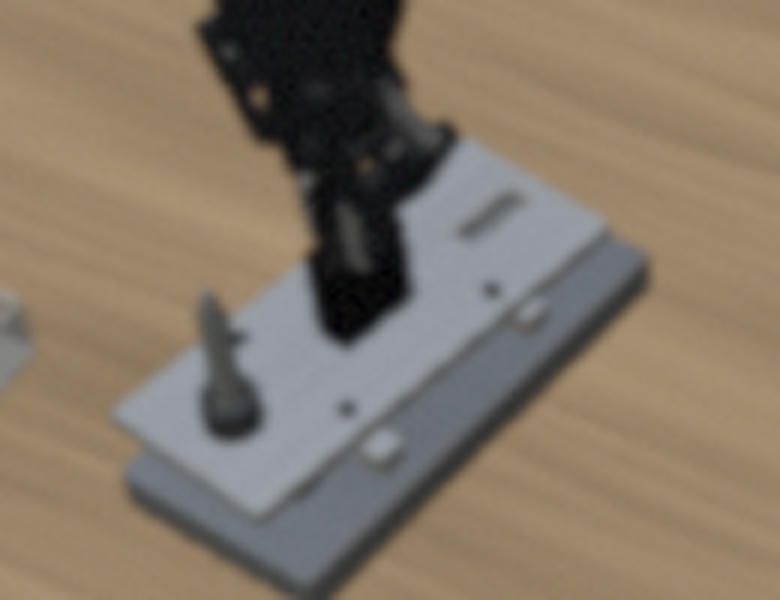

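```bash
for i in 1 2 3 4; do python3 -m inch '[[[0,0,0.001,0],[0,0,0.001,0],[0,0,0.001,0]]]'>/dev/null; python3 go.py; done
```

```text
t 17.55 tcp [ 0.4796 -0.2308  0.0637] rot [ 3.1415e+00 -2.0000e-04  2.9498e+00] F [ 0.24 -0.53 -2.96] M [-0.042  0.062  0.01 ] g 0.202
t 17.8 tcp [ 0.4796 -0.2308  0.0627] rot [ 3.1415e+00 -2.0000e-04  2.9498e+00] F [-0.23  0.29 -3.92] M [-0.003  0.003 -0.025] g 0.204
t 18.05 tcp [ 0.4796 -0.2308  0.0617] rot [ 3.1415e+00 -2.0000e-04  2.9498e+00] F [-0.49 -0.88 -4.14] M [ 0.05  -0.01   0.024] g 0.205
t 18.3 tcp [ 0.4797 -0.2308  0.0608] rot [-3.1415e+00  2.0000e-04  2.9498e+00] F [-0.49 -0.34 -3.32] M [-0.074 -0.004 -0.007] g 0.207
```

```bash
for i in 1 2 3; do python3 -m inch '[[[0,0,0.001,0],[0,0,0.001,0],[0,0,0.001,0]]]'>/dev/null; python3 go.py; done
```

```text
t 18.55 tcp [ 0.48   -0.231   0.0605] rot [-3.1412e+00  8.0000e-04  2.9499e+00] F [-1.09  0.61  3.5 ] M [ 0.296  0.245 -0.005] g 0.205
t 18.8 tcp [ 0.4799 -0.231   0.0591] rot [-3.1413e+00  7.0000e-04  2.9498e+00] F [-0.53  1.01  3.41] M [0.236 0.182 0.022] g 0.208
t 19.05 tcp [ 0.4798 -0.231   0.0578] rot [-3.1413e+00  5.0000e-04  2.9497e+00] F [-1.38  2.22  3.18] M [ 0.201  0.082 -0.003] g 0.202
```

The nest is sinking at about 7 N net, as described. A small +y lateral force is building, so I'll yield slightly that way as it goes down.

```bash
python3 -m inch '[[[0,0.0003,0.001,0],[0,0.0003,0.001,0],[0,0.0003,0.001,0]]]'>/dev/null; python3 go.py;python3 -m inch '[[[0,0,0.001,0],[0,0,0.001,0],[0,0,0.001,0]]]'>/dev/null; python3 go.py
```

```text
t 19.3 tcp [ 0.4798 -0.2308  0.0568] rot [-3.1410e+00  4.0000e-04  2.9498e+00] F [-0.28 -0.8   3.66] M [-0.155  0.091  0.006] g 0.202
t 19.55 tcp [ 0.4798 -0.2308  0.0558] rot [-3.1411e+00  3.0000e-04  2.9498e+00] F [ 0.15 -1.82  4.54] M [-0.21   0.071 -0.004] g 0.204
```

```bash
python3 -m inch '[[[0,-0.0002,0.0005,0],[0,-0.0002,0.0005,0],[0,-0.0002,0.0005,0]]]'>/dev/null; python3 go.py;python3 -m inch '[[[0,0,0.0005,0],[0,0,0.0005,0],[0,0,0.0005,0]]]'>/dev/null; python3 go.py
```

```text
t 19.8 tcp [ 0.4797 -0.2308  0.0557] rot [-3.1415 -0.      2.9498] F [-1.9   0.61  7.  ] M [0.005 0.309 0.037] g 0.2
t 20.05 tcp [ 0.4798 -0.2308  0.0557] rot [-3.1414 -0.      2.9499] F [-2.64  1.04  9.16] M [0.167 0.571 0.003] g 0.205
```

```bash
python3 -m inch '[[[0,0,0.0005,0],[0,0,0.0005,0],[0,0,0.0005,0]]]'>/dev/null; python3 go.py;python3 -m inch '[[[0,0,0.0005,0],[0,0,0.0005,0],[0,0,0.0005,0]]]'>/dev/null; python3 go.py
python3 - <<'E'
from h import *
from station import *
for n,(u,v) in(("scene",(240,155)),):
    im=get_image(n);np.savez(f"/tmp/{n}8.npz",**im);crop(im,u,v,130,100,6,f"pics/{n}8.png")
E
```

```text
t 20.3 tcp [ 0.4797 -0.2308  0.0556] rot [-3.1414e+00 -3.0000e-04  2.9500e+00] F [-5.8   2.36 14.08] M [ 0.376  0.79  -0.002] g 0.204
t 20.55 tcp [ 0.4798 -0.2308  0.0556] rot [-3.1414e+00 -4.0000e-04  2.9501e+00] F [-6.09  3.36 16.49] M [ 0.514  1.008 -0.006] g 0.202
```

View pics/scene8.png

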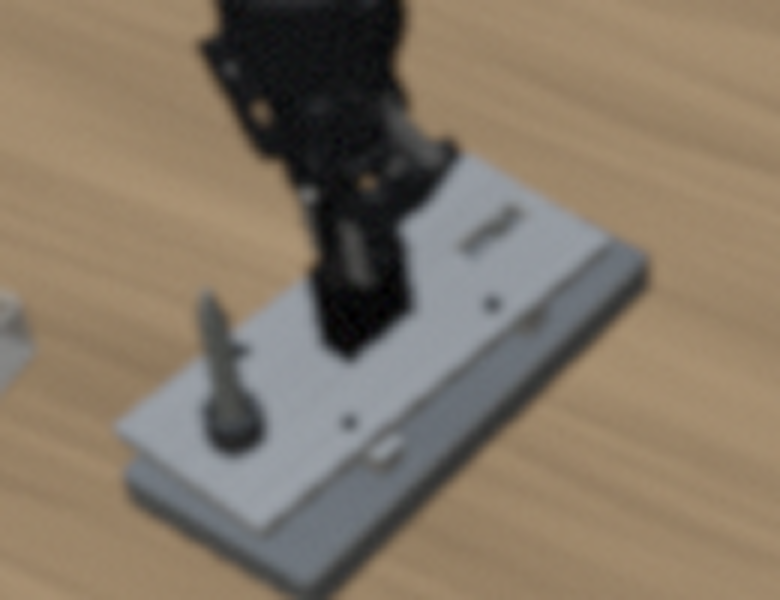

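Rigid stop reached: TCP constant at 0.0556 while force rises, with about 20 N pushed on the fixture. It sits 5 mm below header contact. Now easing the load and reading the residuals before release.

```bash
python3 -m inch '[[[0,0,-0.0005,0],[0,0,-0.001,0],[0,0,-0.001,0]]]'>/dev/null; python3 go.py; python3 -m inch '[[[0,0,0,0],[0,0,0,0],[0,0,0,0],[0,0,0,0],[0,0,0,0],[0,0,0,0]]]' 0.04; python3 go.py
python3 - <<'E'
from h import *
from station import *
for n,(u,v) in(("scene",(240,155)),):
    im=get_image(n);np.savez(f"/tmp/{n}9.npz",**im);crop(im,u,v,130,100,6,f"pics/{n}9.png")
E
```

```text
t 20.85 tcp [ 0.4797 -0.2308  0.0557] rot [-3.1414 -0.      2.95  ] F [-3.38  1.    9.86] M [ 0.209  0.555 -0.018] g 0.207
t: 21.35
ee_pos: [0.4795, -0.2306, 0.0545]
eef_rot: [3.141, -0.0, 2.95]
wrist_force: [0.2, 0.0, -0.4]
gripper_width: 0.468
t 21.35 tcp [ 0.4795 -0.2306  0.0545] rot [ 3.1413e+00 -4.0000e-04  2.9498e+00] F [ 0.22  0.01 -0.43] M [-0.065  0.037 -0.023] g 0.468
```

View pics/scene9.png

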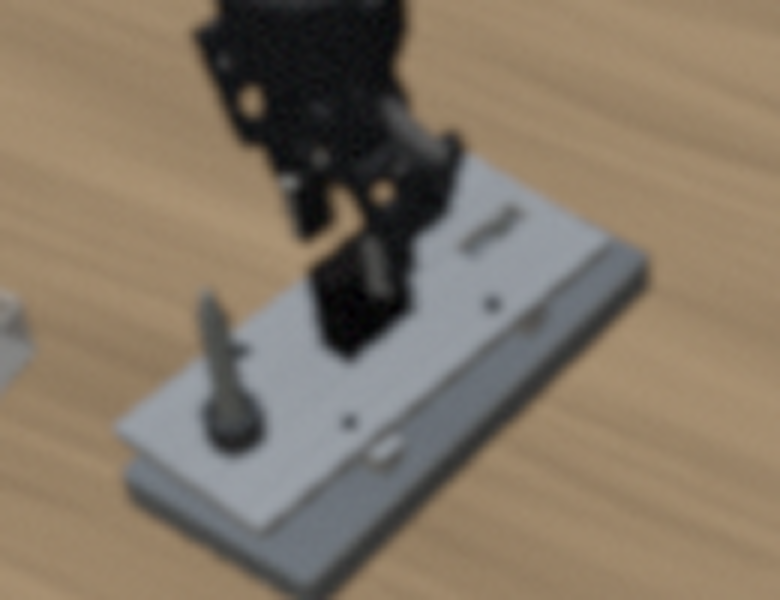

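```bash
python3 -m inch '[[[0,0,-0.01,0],[0,0,-0.025,0],[0,0,-0.05,0],[0,0,-0.075,0],[0,0,-0.1,0],[0,0,-0.13,0],[0,0,-0.15,0],[0,0,-0.15,0]]]'; python3 -m inch '[[[0.03,0.03,0,0],[0.06,0.06,0,0],[0.09,0.09,0,0],[0.12,0.12,0,0],[0.15,0.15,0,0],[0.18,0.18,0,0],[0.18,0.2,0,0],[0.18,0.2,0,0]]]'
python3 - <<'E'
from h import *
from station import *
for n,(u,v) in(("scene",(240,155)),("top",(387,200))):
    im=get_image(n);np.savez(f"/tmp/{n}10.npz",**im);crop(im,u,v,130,100,6,f"pics/{n}10.png")
    cv2.imwrite(f"pics/{n}10full.png",im["color"][:,:,::-1])
E
```

```text
t: 22.07
ee_pos: [0.4823, -0.2327, 0.2114]
eef_rot: [-3.137, 0.009, 2.95]
wrist_force: [-0.2, -0.0, 0.8]
gripper_width: 0.47
t: 22.73
ee_pos: [0.3401, 0.0032, 0.2048]
eef_rot: [3.14, 0.002, 2.954]
wrist_force: [0.8, -1.2, -0.8]
gripper_width: 0.473
```

View pics/scene10.png

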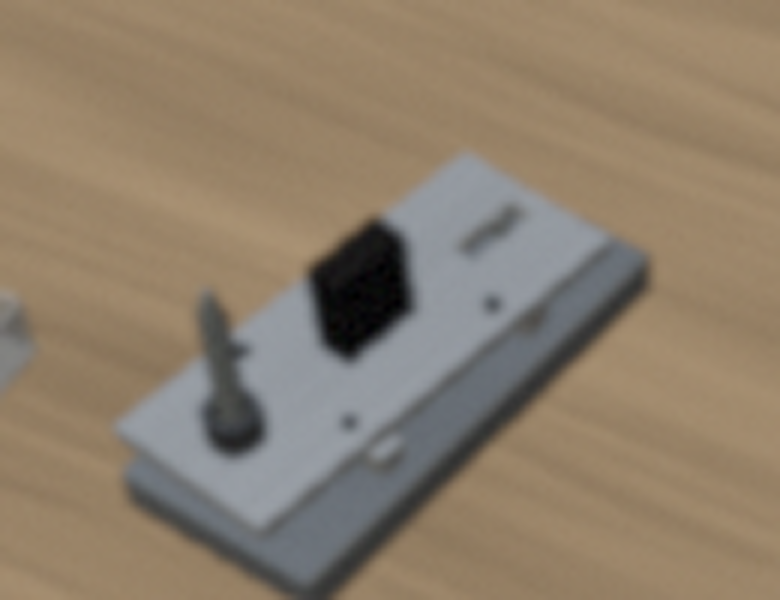

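View pics/top10full.png

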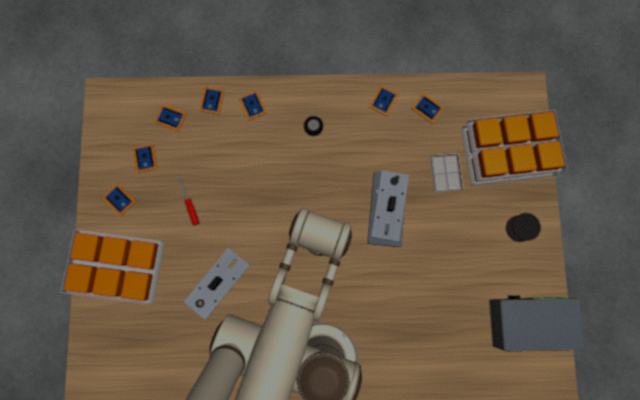

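The scene crop shows the plate free of the gripper, with the rod up through the bush at (232,420) and the pin in the slot at (490,228). The bystanders look unmoved. Now a plane fit of the depth to check height and level, with image 0 giving the bench bias.

```bash
python3 - <<'E'
from h import *
from scipy.spatial.transform import Rotation
for n in("top","scene"):
    im=load(f"/tmp/{n}10.npz");C=cloud(im).reshape(-1,3);C=C[im["z_map"].ravel()>0]
    off={"top":(-.0014,-.0025),"scene":(.0014,.0025)}[n]
    def loc(C,cx,cy,a):
        d=C[:,:2]-[cx+off[0],cy+off[1]];c,s=np.cos(a),np.sin(a);return np.c_[d@[c,s],d@[-s,c],C[:,2]]
    P=loc(C,.478,-.2305,-.192)
    x,y,z=P.T;m=(abs(x)<.1)&(abs(y)<.036)&~((abs(x)<.045)&(abs(y)<.035))&~((x>.045)&(abs(y)<.03))&~((x<-.055)&(abs(y)<.012))&(z>.03)&(z<.065)
    for k in range(3):
        A=np.c_[x[m],y[m],np.ones(m.sum())];q=np.linalg.lstsq(A,z[m],rcond=None)[0];r=z-np.c_[x,y,np.ones(len(x))]@q
        m&=abs(r)<.004
    b=(abs(x)<.25)&(abs(y)<.15)&~((abs(x)<.14)&(abs(y)<.075))&(abs(z)<.008)
    A2=np.c_[x[b],y[b],np.ones(b.sum())];qb=np.linalg.lstsq(A2,z[b],rcond=None)[0]
    print(n,m.sum(),"plate top plane",q.round(4),"std",r[m].std().round(4),"bench",qb.round(4),"diff mm",((q-qb)*1000).round(2))
E
python3 -c "
a=open('m6.py').read().replace('scene6','scene10').replace('[(245,460),(98,360),(455,84),(606,176),(487,161)]','[(261,522),(116,428),(467,150),(610,237),(492,228)]').replace('.0976-.0167','.039').split('for lab')[0]
exec(a)
f=lambda p:(proj(s,W(p,p[3],M))-uv).ravel()
r=least_squares(f,[.48,-.22,-.19,.04]);print('free z',r.x.round(4),f(r.x).round(2))"
```

```text
top 259 plate top plane [-0.0034  0.0021  0.0463] std 0.0021 bench [-0.0007 -0.0015 -0.0001] diff mm [-2.65  3.52 46.41]
scene 339 plate top plane [0.0011 0.0046 0.0467] std 0.0017 bench [ 0.0005  0.0014 -0.0005] diff mm [ 0.57  3.21 47.15]
[ 0.4773 -0.2283 -0.1912] [ 0.14  0.98 -0.31 -0.5  -0.19 -0.09  0.12 -0.05  0.16  0.07]
free z [ 0.4726 -0.2321 -0.1928  0.033 ] [ 0.22  0.63 -0.03 -0.75 -0.21  0.02 -0.09 -0.01  0.08  0.1 ]
```

Height matches home (46.4–47.2 mm against 47) and it's level within the depth noise. However, the press force had a moment toward the pin end, so the rod-end pads aren't proven loaded. I'll confirm by pressing the grip's top centrally with closed fingers.

```bash
python3 go.py .477 -.2302 .2 2.950
```

```text
t 22.8333 tcp [3.410e-01 3.000e-04 2.049e-01] rot [-3.1411e+00  9.0000e-04  2.9521e+00] F [ 0.54 -0.35 -0.03] M [ 0.034 -0.008  0.006] g 0.468
shift [-0.1769 -0.2008  0.0052] spin 0.0021
```

```bash
python3 -m inch '[[[-0.022,-0.025,0,0],[-0.044,-0.05,0,0],[-0.07,-0.08,0,0],[-0.1,-0.113,0,0],[-0.13,-0.147,0,0],[-0.155,-0.175,0,0],[-0.172,-0.195,0,0],[-0.177,-0.201,0,0]]]' 0; python3 -m inch '[[[0,0,0.01,0],[0,0,0.03,0],[0,0,0.05,0],[0,0,0.065,0],[0,0,0.075,0],[0,0,0.08,0],[0,0,0.08,0],[0,0,0.08,0]]]'; python3 go.py .477 -.2302 .1 2.95
```

```text
t: 23.5
ee_pos: [0.4772, -0.2365, 0.2036]
eef_rot: [-3.141, -0.001, 2.945]
wrist_force: [-0.1, -0.0, -0.1]
gripper_width: -0.001
t: 24.17
ee_pos: [0.4766, -0.231, 0.1252]
eef_rot: [-3.141, 0.0, 2.95]
wrist_force: [-0.6, 0.5, 0.5]
gripper_width: 0.003
t 24.1667 tcp [ 0.4766 -0.231   0.1252] rot [-3.1414e+00  5.0000e-04  2.9500e+00] F [-0.59  0.53  0.47] M [-0.044 -0.017 -0.024] g 0.003
shift [-0.0002  0.0009  0.0252] spin 0.0
```

```bash
python3 -m inch '[[[0,0.001,0.008,0],[0,0.001,0.016,0],[0,0.001,0.022,0],[0,0.001,0.025,0],[0,0.001,0.025,0],[0,0.001,0.025,0]]]'; for i in 1 2 3; do python3 -m inch '[[[0,0,0.001,0],[0,0,0.001,0],[0,0,0.001,0]]]'>/dev/null; python3 go.py; done
```

```text
t: 24.67
ee_pos: [0.4766, -0.2301, 0.0995]
eef_rot: [3.141, -0.0, 2.95]
wrist_force: [0.6, -0.4, 0.5]
gripper_width: 0.001
t 24.9167 tcp [ 0.4769 -0.2303  0.099 ] rot [-3.1414e+00  4.0000e-04  2.9497e+00] F [ 0.19 -0.02 -0.85] M [0.008 0.009 0.046] g 0.001
t 25.1667 tcp [ 0.4767 -0.2301  0.0978] rot [-3.1416 -0.      2.9498] F [-0.47 -0.61  0.7 ] M [ 0.035 -0.034  0.028] g 0.003
t 25.4167 tcp [ 0.4767 -0.2301  0.0967] rot [ 3.1415e+00 -1.0000e-04  2.9498e+00] F [-0.29  1.   -0.41] M [ 0.008 -0.02  -0.035] g 0.001
```

```bash
for i in 1 2 3; do python3 -m inch '[[[0,0,0.0005,0],[0,0,0.0005,0],[0,0,0.0005,0]]]'>/dev/null; python3 go.py; done
```

```text
t 25.6667 tcp [ 0.4767 -0.2301  0.0963] rot [3.1416 0.     2.9498] F [ 0.51 -0.18 -0.51] M [ 0.079  0.067 -0.027] g -0.002
t 25.9167 tcp [ 0.4767 -0.2301  0.0957] rot [ 3.1416 -0.      2.9498] F [ 0.48  0.42 -1.01] M [ 0.037  0.03  -0.039] g 0.001
t 26.1667 tcp [ 0.4767 -0.2301  0.0952] rot [ 3.1416e+00 -1.0000e-04  2.9498e+00] F [0.1  0.11 0.44] M [0.021 0.002 0.016] g -0.0
```

```bash
for i in 1 2 3 4; do python3 -m inch '[[[0,0,0.0005,0],[0,0,0.0005,0],[0,0,0.0005,0]]]'>/dev/null; python3 go.py; done
```

```text
t 26.4167 tcp [ 0.4767 -0.2301  0.0947] rot [ 3.1416e+00 -1.0000e-04  2.9498e+00] F [-0.84 -0.17 -0.05] M [-0.007  0.004  0.037] g 0.006
t 26.6667 tcp [ 0.4767 -0.2301  0.0942] rot [ 3.1416e+00 -1.0000e-04  2.9498e+00] F [ 0.46 -0.16  0.35] M [ 0.052 -0.022  0.034] g -0.002
t 26.9167 tcp [ 0.4767 -0.2301  0.0937] rot [ 3.1416e+00 -1.0000e-04  2.9498e+00] F [ 0.18 -0.3  -0.91] M [-0.024  0.004 -0.022] g 0.002
t 27.1667 tcp [ 0.4767 -0.2301  0.0932] rot [ 3.1416e+00 -1.0000e-04  2.9498e+00] F [-0.21 -0.44  0.11] M [ 0.032 -0.001 -0.05 ] g -0.002
```

```bash
python3 - <<'E'
from h import *
from station import *
im=get_image("scene");np.savez("/tmp/scene11.npz",**im);crop(im,240,140,100,80,8,"pics/scene11.png")
E
```

```text
(no output)
```

View pics/scene11.png

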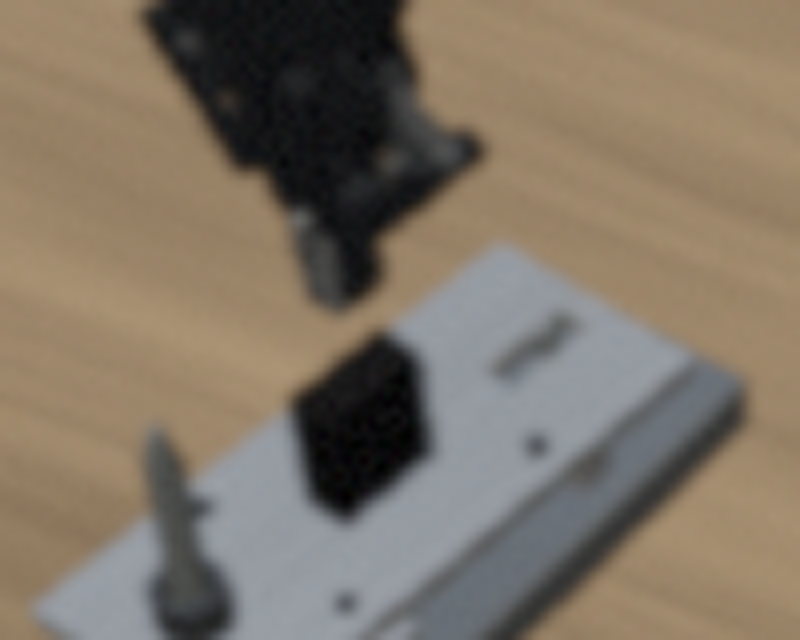

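```bash
python3 - <<'E'
from h import *
s=load("/tmp/scene11.npz")
for z in(.0932,.11,.12):print(z,proj(s,[.4767+.0014,-.2301+.0025,z]).round(1))
print("grip top centre expected",proj(s,[.477+.0014,-.2305+.0025,.097]).round(1), "seen ~",190+345/8,100+368/8)
C=cloud(s)
for u,v in((232,137),(230,134),(233,146),(233,148),(236,158),(232,130)):print(u,v,C[v,u].round(4))
E
```

```text
0.0932 [[234.1 147.2]]
0.11 [[233.4 142.6]]
0.12 [[232.9 139.8]]
grip top centre expected [[233.8 146.2]] seen ~ 233.125 146.0
232 137 [ 0.4856 -0.2226  0.1387]
230 134 [ 0.4863 -0.2268  0.1477]
233 146 [ 0.4778 -0.2309  0.0958]
233 148 [ 0.4835 -0.2271  0.0955]
236 158 [ 0.4876 -0.2193  0.0658]
232 130 [ 0.4864 -0.2184  0.1652]
```

The fingertips are at crop (335,310), still well above the grip top at (345,365). When shut they end about 25 mm behind the reported TCP. Continuing down slowly to contact.

```bash
for i in 1 2 3 4 5; do python3 -m inch '[[[0,0,0.001,0],[0,0,0.002,0],[0,0,0.002,0]]]'>/dev/null; python3 go.py|cut -c1-130; done
```

```text
t 27.4667 tcp [ 0.4766 -0.23    0.091 ] rot [ 3.1414e+00 -4.0000e-04  2.9498e+00] F [ 0.46 -0.5   0.81] M [-0.025  0.008  0.02 ] g
t 27.7167 tcp [ 0.4766 -0.23    0.089 ] rot [ 3.1414e+00 -4.0000e-04  2.9498e+00] F [-0.41 -0.11  0.42] M [-0.044 -0.014 -0.011] g
t 27.9667 tcp [ 0.4766 -0.23    0.087 ] rot [ 3.1414e+00 -4.0000e-04  2.9499e+00] F [ 0.36 -0.4  -1.12] M [ 0.004 -0.011 -0.011] g
t 28.2167 tcp [ 0.4766 -0.23    0.085 ] rot [ 3.1414e+00 -4.0000e-04  2.9497e+00] F [ 0.42  0.14 -0.62] M [-0.01  -0.044 -0.044] g
t 28.4667 tcp [ 0.4766 -0.23    0.083 ] rot [ 3.1414e+00 -3.0000e-04  2.9498e+00] F [0.18 0.64 0.12] M [ 0.037 -0.014 -0.016] g -0
```

```bash
for i in 1 2 3 4; do python3 -m inch '[[[0,0,0.001,0],[0,0,0.0015,0],[0,0,0.0015,0]]]'>/dev/null; python3 go.py|cut -c1-130; done
python3 - <<'E'
from h import *
from station import *
im=get_image("scene");np.savez("/tmp/scene12.npz",**im);crop(im,240,140,100,80,8,"pics/scene12.png")
E
```

```text
t 28.7167 tcp [ 0.4766 -0.2301  0.0816] rot [ 3.1415e+00 -2.0000e-04  2.9497e+00] F [-0.04  0.18  0.11] M [-0.057  0.042 -0.03 ] g
t 28.9667 tcp [ 0.4766 -0.2301  0.0801] rot [ 3.1415e+00 -3.0000e-04  2.9498e+00] F [ 0.81  0.74 -0.86] M [ 0.017 -0.013 -0.004] g
t 29.2167 tcp [ 0.4766 -0.2301  0.0786] rot [ 3.1414e+00 -3.0000e-04  2.9498e+00] F [0.44 0.02 0.04] M [0.054 0.041 0.016] g -0.0
t 29.4667 tcp [ 0.4766 -0.2301  0.0771] rot [ 3.1415e+00 -2.0000e-04  2.9498e+00] F [0.23 0.29 0.71] M [-0.003  0.043 -0.021] g -0
```

View pics/scene12.png

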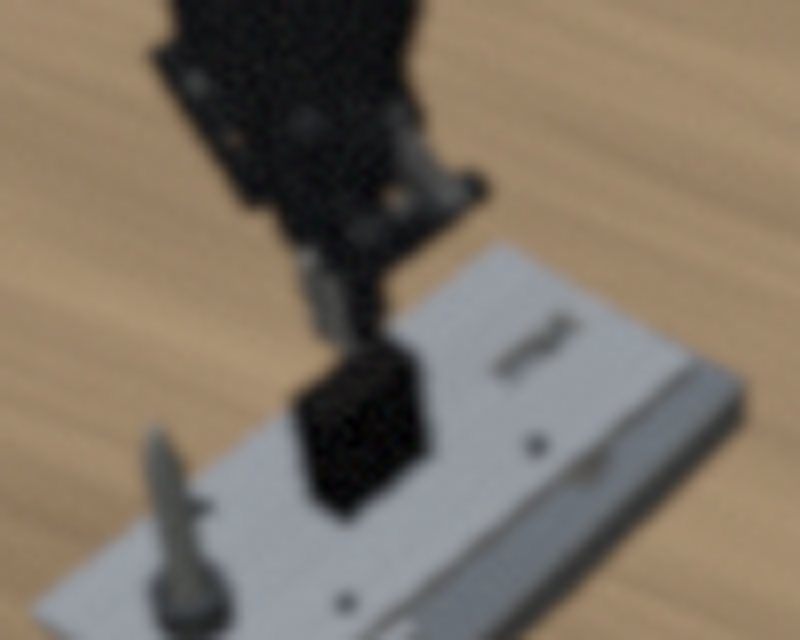

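```bash
python3 - <<'E'
from h import *
s=load("/tmp/scene12.npz");C=cloud(s)
for u,v in((231,136),(231,138),(232,140),(233,141),(234,142),(235,142),(233,143),(234,144),(236,144),(233,146),(236,146),(238,146),(237,143)):print(u,v,C[v,u].round(4))
# bottom-most finger points: xy near tcp
m=(abs(C[...,0]-.478)<.03)&(abs(C[...,1]+.228)<.03)&(C[...,2]>.08)&(C[...,2]<.125)
print(np.argwhere(m).shape)
for v in range(134,152):
    print(v,[ (u,*(C[v,u]*1000).round(0).astype(int)) for u in range(228,240,3)])
print(proj(s,[[.4783,-.2285,.097],[.4783,-.2285,.105],[.4783,-.2285,.0771]]).round(1))
E
```

```text
231 136 [ 0.4897 -0.2218  0.1461]
231 138 [ 0.4911 -0.2217  0.1405]
232 140 [ 0.4893 -0.2211  0.1322]
233 141 [ 0.4864 -0.2209  0.1262]
234 142 [ 0.484  -0.2203  0.1208]
235 142 [ 0.4852 -0.2161  0.1239]
233 143 [ 0.4822 -0.2255  0.1132]
234 144 [ 0.4713 -0.232   0.0969]
236 144 [ 0.4711 -0.2256  0.0997]
233 146 [ 0.478  -0.2307  0.0962]
236 146 [ 0.4745 -0.2238  0.0963]
238 146 [ 0.4722 -0.2191  0.0966]
237 143 [ 0.4645 -0.2272  0.0968]
(184, 2)
134 [(228, np.int64(488), np.int64(-232), np.int64(146)), (231, np.int64(485), np.int64(-224), np.int64(148)), (234, np.int64(486), np.int64(-214), np.int64(153)), (237, np.int64(491), np.int64(-201), np.int64(164))]
135 [(228, np.int64(484), np.int64(-236), np.int64(138)), (231, np.int64(487), np.int64(-223), np.int64(147)), (234, np.int64(484), np.int64(-217), np.int64(147)), (237, np.int64(495), np.int64(-198), np.int64(165))]
136 [(228, np.int64(486), np.int64(-235), np.int64(136)), (231, np.int64(490), np.int64(-222), np.int64(146)), (234, np.int64(485), np.int64(-217), np.int64(144)), (237, np.int64(1166), np.int64(353), np.int64(994))
[... 2557 characters left out ...]
 np.int64(98))]
149 [(228, np.int64(494), np.int64(-235), np.int64(97)), (231, np.int64(491), np.int64(-228), np.int64(99)), (234, np.int64(486), np.int64(-222), np.int64(97)), (237, np.int64(480), np.int64(-218), np.int64(93))]
150 [(228, np.int64(496), np.int64(-234), np.int64(96)), (231, np.int64(493), np.int64(-226), np.int64(98)), (234, np.int64(488), np.int64(-221), np.int64(95)), (237, np.int64(479), np.int64(-219), np.int64(88))]
151 [(228, np.int64(500), np.int64(-231), np.int64(97)), (231, np.int64(493), np.int64(-228), np.int64(93)), (234, np.int64(489), np.int64(-221), np.int64(92)), (237, np.int64(480), np.int64(-218), np.int64(86))]
[[233.6 146.1]
 [233.3 143.9]
 [234.5 151.5]]
```

Depth now puts the grip top at z = 0.097, exactly the home value, with the fingertips still about 20 mm above it. I'll continue a little; this range is clear, since the hand was lower than this while grasping.

```bash
for i in 1 2 3 4; do python3 -m inch '[[[0,0,0.001,0],[0,0,0.002,0],[0,0,0.003,0],[0,0,0.003,0]]]'>/dev/null; python3 go.py|cut -c1-130; done
```

```text
t 29.85 tcp [ 0.4766 -0.23    0.074 ] rot [ 3.1413e+00 -4.0000e-04  2.9498e+00] F [-0.44 -0.23  0.59] M [0.005 0.01  0.028] g 0.0
t 30.1833 tcp [ 0.4766 -0.23    0.071 ] rot [ 3.1413e+00 -4.0000e-04  2.9497e+00] F [-0.63  1.    0.26] M [-0.004 -0.007 -0.027] g
t 30.5167 tcp [ 0.4766 -0.23    0.068 ] rot [ 3.1414e+00 -4.0000e-04  2.9498e+00] F [ 0.56  1.19 -0.37] M [-0.006 -0.026  0.015] g
t 30.85 tcp [ 0.4765 -0.23    0.065 ] rot [ 3.1414e+00 -5.0000e-04  2.9498e+00] F [-0.9   0.3  -0.27] M [-0.018 -0.006 -0.042] g 0
```

```bash
for i in 1 2 3 4; do python3 -m inch '[[[0,0,0.001,0],[0,0,0.001,0],[0,0,0.001,0]]]'>/dev/null; python3 go.py|cut -c1-130; done
python3 - <<'E'
from h import *
from station import *
im=get_image("scene");np.savez("/tmp/scene13.npz",**im);crop(im,240,140,100,80,8,"pics/scene13.png")
E
```

```text
t 31.1 tcp [ 0.4767 -0.2301  0.0642] rot [ 3.1416e+00 -1.0000e-04  2.9498e+00] F [-0.07  1.12  0.51] M [ 0.     0.008 -0.064] g -0
t 31.35 tcp [ 0.4767 -0.2301  0.0632] rot [ 3.1416e+00 -1.0000e-04  2.9498e+00] F [-0.14  0.64  0.06] M [-0.028  0.02   0.013] g -
t 31.6 tcp [ 0.4767 -0.2301  0.0622] rot [ 3.1415e+00 -1.0000e-04  2.9498e+00] F [ 0.05 -0.01 -0.31] M [ 0.004 -0.012 -0.018] g -0
t 31.85 tcp [ 0.4767 -0.2301  0.0612] rot [ 3.1415e+00 -2.0000e-04  2.9499e+00] F [-0.69 -0.27  0.09] M [-0.016 -0.024 -0.   ] g -
```

View pics/scene13.png

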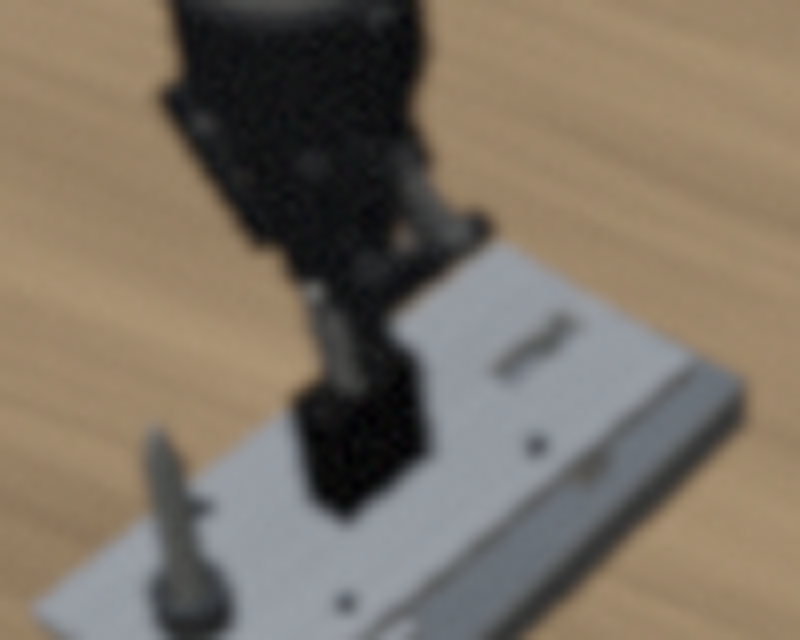

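```bash
for i in 1 2 3 4; do python3 -m inch '[[[0,0,0.001,0],[0,0,0.001,0],[0,0,0.001,0]]]'>/dev/null; python3 go.py|cut -c1-130; done
```

```text
t 32.15 tcp [ 0.4767 -0.2301  0.0602] rot [ 3.1416 -0.      2.9498] F [-1.38  0.11 -0.55] M [0.009 0.051 0.02 ] g -0.001
t 32.4 tcp [ 0.4768 -0.2302  0.0601] rot [-3.1415e+00 -2.0000e-04  2.9500e+00] F [-2.29  1.1   6.7 ] M [ 0.343  0.436 -0.042] g -0
t 32.65 tcp [ 0.4768 -0.2302  0.0601] rot [-3.1414e+00 -4.0000e-04  2.9501e+00] F [-5.98  3.45 12.84] M [0.581 0.909 0.001] g 0.00
t 32.9 tcp [ 0.4768 -0.2302  0.06  ] rot [-3.1414e+00 -8.0000e-04  2.9503e+00] F [-8.16  5.52 20.53] M [ 0.946  1.489 -0.05 ] g 0.
```

Contact is rigid: 20 N at the grip's centre with no sinking at all. The lateral and moment pattern matches the first press, so it was arm deflection rather than plate tilt, and the plate was already seated. Retreating.

```bash
python3 -m inch '[[[0,0,-0.002,0],[0,0,-0.005,0],[0,0,-0.02,0],[0,0,-0.05,0],[0,0,-0.08,0],[0,0,-0.11,0],[0,0,-0.14,0],[0,0,-0.14,0]]]'; python3 -m inch '[[[0.03,0.03,0,0],[0.06,0.06,0,0],[0.09,0.09,0,0],[0.12,0.12,0,0],[0.15,0.15,0,0],[0.18,0.18,0,0],[0.18,0.2,0,0],[0.18,0.2,0,0]]]'; python3 -m inch '[[[0,0,0,0],[0,0,0,0],[0,0,0,0]]]'
python3 - <<'E'
from h import *
from station import *
for n,(u,v) in(("scene",(240,155)),("top",(387,200))):
    im=get_image(n);np.savez(f"/tmp/{n}14.npz",**im);crop(im,u,v,130,100,6,f"pics/{n}14.png")
    o=load(f"/tmp/{n}10.npz")
    d=abs(im["color"].astype(int)-o["color"]).max(2);v0,u0=v-50,u-65;print(n,"diff vs before press",d[v0+25:v+50,u0+15:u+43].max())
    o=load(f"/tmp/{n}0.npz");d=abs(cv2.GaussianBlur(im["color"],(5,5),0).astype(int)-cv2.GaussianBlur(o["color"],(5,5),0)).max(2)
    cv2.imwrite(f"pics/diff_{n}.png",np.clip(d*3,0,255).astype(np.uint8))
E
```

```text
t: 33.57
ee_pos: [0.4799, -0.2326, 0.2043]
eef_rot: [-3.136, 0.011, 2.95]
wrist_force: [0.4, -0.9, 0.7]
gripper_width: -0.004
t: 34.23
ee_pos: [0.3373, 0.0038, 0.1969]
eef_rot: [3.14, 0.001, 2.954]
wrist_force: [1.1, -1.1, 0.2]
gripper_width: -0.003
t: 34.48
ee_pos: [0.3384, -0.0003, 0.1971]
eef_rot: [-3.141, -0.001, 2.949]
wrist_force: [0.9, -0.5, -0.4]
gripper_width: 0.004
scene diff vs before press 13
top diff vs before press 42
```

View pics/scene14.png

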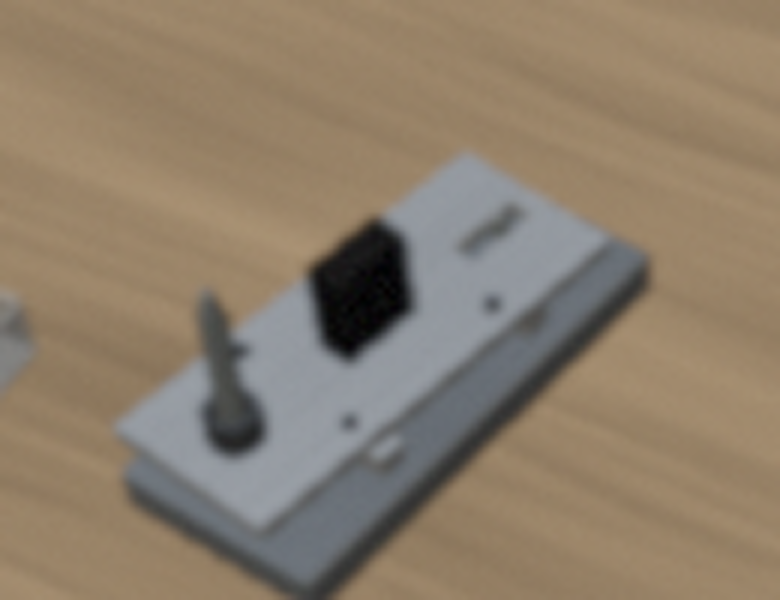

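View pics/diff_top.png

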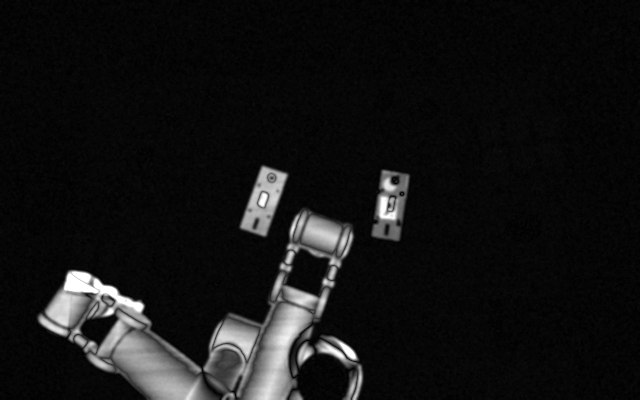

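The difference picture shows only the plate at (263,200) → (391,205) and the arm changed; all bystanders are unmoved. The scene crop is identical before and after the press. Handing in.

```bash
python3 -c "
from station import *
print(finish_job())"
```

```text
the job is handed in; nothing more can be done
None
```

The job is handed in at about 34.5 s: the press plate is on the fixture, pressed down to the pads and released, and the arm is clear of it.

**What I did:** I picked the far plate by its grip (0.53 m from the base, against 0.40 m for the lookalike). I lowered its bush over the rod in 1–3 mm steps with almost no side force. The slot went over the pin, and the board nest sank from the first contact at about 7–8 N. I pressed to a rigid stop at about 20 N vertical on the fixture (about 22 N including side force), then let go.

**Extra press:** The first press showed a sideways moment, so I pressed the grip's top once more with closed fingers. That took 20.5 N on the grip, about 24–25 N on the fixture with the plate's weight, or about 26 N including side force. The plate did not sink, and the same moment came back, so I put it down to the arm flexing rather than the plate tilting.

**Last checks:**
- **Height:** The plate's travel after first contact was 5 mm. Depth puts its top at 46.4–47.2 mm (home is 47 mm) and the grip top at about 97 mm (home is 97 mm).
- **Level:** The plate is level within the depth noise (up to about 3.5 mrad), so flushness on each single pad rests mainly on the rigid stop.
- **Surroundings:** The top-view before/after picture shows only the plate and the arm changed.

**Disagreements:**
- The two cameras differ by about 5 mm, so I averaged them.
- A fit of the final plate height from image corners alone read about 6 mm low. I took that as weak, against the depth and contact readings.
- The shut fingertips ended about 35–40 mm behind the reported TCP, which I did not resolve.
- The top-view check over the fixture before and after the extra press showed a pixel change of up to 42, which I did not look into. The scene view showed at most 13.

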